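# Put the pastry kit away

## Robot

A 7-joint arm with a two-finger parallel gripper is mounted at the origin on a cart in front of the work surface, level with it; the furniture and walls round the work are solid. World frame = base frame: x ahead of the robot, y to its left, z up, the work surface at z = 0. Lengths are in m, angles in rad, forces in N, time in s.
With the tool pointing down it reaches from about 0.425 to 0.875 m from the base axis. Payload 4.7 kg.
Tool frame: the origin (TCP) lies at the centre of the arm's flange, where the gripper is bolted on; the fingertips stand 182 mm ahead of it and the grasp point (between the pads) lies ahead of it (ctrl.hold_point_z is the z of the grasp point in the tool frame, in m); z points along the fingers, y is the direction in which the jaws open and shut (so a half turn about z gives the same grasp; the last joint's range is limited). The gripper opens to 87 mm and grips with 3 to 60 N. Pads are 19 mm wide; open, the fingers measure 117 mm over their backs; the gripper's body (75 mm by 190 mm) begins 51 mm behind the grasp point.
Start: joints at [-1.261, 0.321, -0.07, 1.45, 0.023, 1.371, -0.057], TCP at [0.189, 0.622, 0.405] pointing down, gripper open.
Joint ranges: [-2.86, 2.86], [-0.3, 2.09], [-1.38, 1.24], [0.06, 2.45], [-1.56, 4.7], [0.09, 2.05], [-2.69, 2.69]. Speed limits (rad/s): [2.57, 2.57, 3.14, 3.14, 3.14, 3.14, 3.14].

## Interface

Orientations are given as a rotation vector (axis times angle).
In Python, from bench import get_state, imaging, workorder, ctrl gives the robot as it stands.
- The arm moves only by the tool step_arm, never from a script. Its argument "increments" is a list of rows, each an object of numbers: "claw": the opening, from 0 (shut) to 1 (fully open); "tx", "ty", "tz": the shift along the tool's x, y, z in m; "spin": the turn about the tool's z in degrees. A call has 1 to 8 rows; each row is the pose to reach, as a shift and turn from the pose commanded when the call began, along the tool's axes at that moment; what a row does not reach only later rows make up. A row lasts 1/12 s, in which the tool goes at most 41.7 mm and 7.16 degrees, less where a joint would pass 70% of its speed; a pose out of reach is approached as far as the arm can. A call with a gripper value outside its range is refused whole. The fingers move at their own pace and stop on an object; "force" is the grip in N (left out, the last holds). Time passes only in rows, so rows that repeat a pose let the fingers close. It gives the time, the measured TCP pose, the force and the opening at its end, in the units of the state.
- get_state(): the state, without advancing time (a new reading comes with each control period).
- imaging.get_image(name): name is "scene" or "side" or "wrist"; returns the picture (384x512x3 uint8, blue, green, red); there is no depth.
- imaging.camera_params(name): a dict with "intrinsics" (3x3 intrinsics, pixels), "camera_from_world" (4x4, takes a point from world to camera coordinates). Camera axes: x right, y down, z forward; pixel columns grow to the right and rows downward; lengths in m; the calibration is good to about 2 mm. A picture is of the moment at which its call begins: read the wrist's pose just before it. camera_params takes no time and is no camera call; for the wrist camera it gives the pose at the moment of the call.
- workorder.close_job(): hands the job in, once; it reports no verdict.
The state is a dict: "time": time; "joint_positions": joint angles; "qd": joint speeds; "joint_torque": joint torques, N m; "position": TCP position; "tool_rot": TCP orientation; "ft_force": force on the tool from outside, world axes, zero at the start; "torque": the same for the moment, N m; "grip_width": opening from 0.0 (shut) to 1.0 (fully open).
Only numpy, scipy, OpenCV 4.12 (cv2) and the standard library are available. Lean on these libraries where they do the work, as an engineer would, in place of code of your own. Each camera call takes 0.05 s, during which the arm holds its last target. There are 200 camera calls.

## Task

Put the washed pastry kit away in its wooden caddy: slide every dough scraper from the draining rack, blade down, fully home into a slot of the caddy (one per slot, any slot), and lay every round pastry cutter flat on the floor of the caddy's open drawer, side by side. Once all the cutters are in, push the drawer fully home; leave the other things on the counter where they are.

Things in the scene. Friction and masses are not known exactly. Their poses are not given: they have to be found in the camera images.
- caddy: Fixed light-wood caddy, 150 mm deep (x, front at -x), 210 mm wide (y); origin: centre of its underside, on the counter. Stepped: drawer unit with lid top at 57 mm; on its rear part (x -13 to +75 mm) a slotted block, top at 102 mm, with 4 empty slots in a row along y at x = 31, y = -66, -22, 22, 66 mm.
- slot0 (a point): Centre of the mouth of slot 0, on top of the block. Axes as the caddy: x along the slot, y across it, z up. The slot is 78 mm long, 7 mm wide, 45 mm deep (its floor 57 mm above the counter); the edges of its mouth are rounded (4 mm radius on the long sides, 2.5 mm at the ends).
- slot1 (a point): Centre of the mouth of slot 1, on top of the block. Axes as the caddy: x along the slot, y across it, z up. The slot is 78 mm long, 7 mm wide, 45 mm deep (its floor 57 mm above the counter); the edges of its mouth are rounded (4 mm radius on the long sides, 2.5 mm at the ends).
- slot2 (a point): Centre of the mouth of slot 2, on top of the block. Axes as the caddy: x along the slot, y across it, z up. The slot is 78 mm long, 7 mm wide, 45 mm deep (its floor 57 mm above the counter); the edges of its mouth are rounded (4 mm radius on the long sides, 2.5 mm at the ends).
- slot3 (a point): Centre of the mouth of slot 3, on top of the block. Axes as the caddy: x along the slot, y across it, z up. The slot is 78 mm long, 7 mm wide, 45 mm deep (its floor 57 mm above the counter); the edges of its mouth are rounded (4 mm radius on the long sides, 2.5 mm at the ends).
- caddy_drawer (a joint): Opening of the caddy's drawer in m: 0 = fully home against its stop, at most 0.135. It slides out at the caddy's front (-x), stays where it is left (about 2 N of friction; 4 N pushes it) and is pushed home by its flat front panel, 210 mm wide, 12 mm thick, from 4 to 50 mm above the counter; no knob.
- drawer_well (a point): Point on the drawer's inner floor (10 mm above the counter), moving with it, mid-width, 52 mm behind the inner and 64 mm behind the outer face of the front panel; axes as the caddy. Floor: x -52 to +78, y -88 to +88 mm from here; side walls 20 mm above it. Uncovered length from the panel's inner face = the opening; beyond, the caddy's lid is 50 mm above the counter.
- rack: Fixed draining rack: grey tray 100 x 200 mm (x, y), floor 6 mm high, curbs 16 mm high inside x = +-38 mm, steel wire hoops up to 38 mm. Origin: centre of its underside. Stations along y at -75, -25, 25, 75 mm, each between two hoops 7 mm apart in which a scraper stands loosely, blade along x.
- scraper0: Dough scraper, 90 g: upright flat steel blade 68 mm long (its x), 4 mm thick (its y), 62 mm high, with a black grip on top 60 mm long (x), 14 mm thick (y), from 60 to 88 mm above the blade's lower edge. Origin: middle of the blade's lower edge, z up. All scrapers are alike; it starts standing in the draining rack, or is absent.
- scraper1: Dough scraper, 90 g: upright flat steel blade 68 mm long (its x), 4 mm thick (its y), 62 mm high, with a black grip on top 60 mm long (x), 14 mm thick (y), from 60 to 88 mm above the blade's lower edge. Origin: middle of the blade's lower edge, z up. All scrapers are alike; it starts standing in the draining rack, or is absent.
- scraper2: Dough scraper, 90 g: upright flat steel blade 68 mm long (its x), 4 mm thick (its y), 62 mm high, with a black grip on top 60 mm long (x), 14 mm thick (y), from 60 to 88 mm above the blade's lower edge. Origin: middle of the blade's lower edge, z up. All scrapers are alike; it starts standing in the draining rack, or is absent.
- scraper3: Dough scraper, 90 g: upright flat steel blade 68 mm long (its x), 4 mm thick (its y), 62 mm high, with a black grip on top 60 mm long (x), 14 mm thick (y), from 60 to 88 mm above the blade's lower edge. Origin: middle of the blade's lower edge, z up. All scrapers are alike; it starts standing in the draining rack, or is absent.
- cutter0: Round steel pastry cutter, an open ring 40 mm across, 35 mm high, wall 3 mm, 50 g; top 5 mm is a rim, the ring below it is 2 mm narrower. Origin: on the axis at its lower edge, z up. It starts standing on the counter, or is absent.
- cutter1: Round steel pastry cutter, an open ring 44 mm across, 35 mm high, wall 3 mm, 50 g; top 5 mm is a rim, the ring below it is 2 mm narrower. Origin: on the axis at its lower edge, z up. It starts standing on the counter, or is absent.
- cutter2: Round steel pastry cutter, an open ring 48 mm across, 35 mm high, wall 3 mm, 50 g; top 5 mm is a rim, the ring below it is 2 mm narrower. Origin: on the axis at its lower edge, z up. It starts standing on the counter, or is absent.
- creamer: White creamer jug, 67x103x85 mm, loose bystander; origin at the centre of its underside. Leave alone.
- spice_jar: Small spice jar with dark cap, 40x40x105 mm, loose bystander; origin at the centre of its underside. Leave alone.
- candle: Glass candle jar, 76x76x90 mm, loose bystander; origin at the centre of its underside. Leave alone.
Things that resemble listed ones, but are neither listed nor needed, are in the scene too. What is shaped like the scraper2 but green or pink is not meant. Leave any purple look-alike of the cutter2 alone.

How it is judged:
On the way, in this order (a step that is already met when the one before it is completed fails the run):
1. every cutter present lies flat in the drawer while it is still open (x of cutter0 in the frame of drawer_well between -0.045 and 0.075 m and y of cutter0 in the frame of drawer_well between -0.085 and 0.085 m and z of cutter0 in the frame of drawer_well between -0.006 and 0.01 m and angle between each of cutter0, cutter1, cutter2's own z axis and vertical below 0.25 rad and linear speed of each of cutter0, cutter1, cutter2 below 0.03 m/s and x of cutter1 in the frame of drawer_well between -0.045 and 0.075 m and y of cutter1 in the frame of drawer_well between -0.085 and 0.085 m and z of cutter1 in the frame of drawer_well between -0.006 and 0.01 m and x of cutter2 in the frame of drawer_well between -0.045 and 0.075 m and y of cutter2 in the frame of drawer_well between -0.085 and 0.085 m and z of cutter2 in the frame of drawer_well between -0.006 and 0.01 m and value of joint caddy_drawer above 0.06 m), for 0.2 s.
2. the drawer is pushed home with the cutters in it (value of joint caddy_drawer below 0.005 m and x of cutter0 in the frame of drawer_well between -0.045 and 0.075 m and y of cutter0 in the frame of drawer_well between -0.085 and 0.085 m and z of cutter0 in the frame of drawer_well between -0.006 and 0.01 m and angle between each of cutter0, cutter1, cutter2's own z axis and vertical below 0.25 rad and linear speed of each of cutter0, cutter1, cutter2 below 0.03 m/s and x of cutter1 in the frame of drawer_well between -0.045 and 0.075 m and y of cutter1 in the frame of drawer_well between -0.085 and 0.085 m and z of cutter1 in the frame of drawer_well between -0.006 and 0.01 m and x of cutter2 in the frame of drawer_well between -0.045 and 0.075 m and y of cutter2 in the frame of drawer_well between -0.085 and 0.085 m and z of cutter2 in the frame of drawer_well between -0.006 and 0.01 m), for 0.2 s.
At the end, for the whole second after the job is handed in: Every scraper present stands upright (within 0.12 rad) and at rest in a slot of the caddy with its blade's lower edge within 6 mm of the slot's floor; every cutter present lies flat and at rest on the drawer's floor; the drawer is home within 5 mm (all of step 2 and z of scraper0 in the frame of caddy between 0.05 and 0.063 m and x of scraper0 in the frame of caddy between 0.022 and 0.04 m and y of scraper0 in the frame of caddy between -0.074 and 0.074 m and angle between each of scraper0, scraper1, scraper2, scraper3's own z axis and vertical below 0.12 rad and linear speed of each of scraper0, scraper1, scraper2, scraper3 below 0.03 m/s and z of scraper1 in the frame of caddy between 0.05 and 0.063 m and x of scraper1 in the frame of caddy between 0.022 and 0.04 m and y of scraper1 in the frame of caddy between -0.074 and 0.074 m and z of scraper2 in the frame of caddy between 0.05 and 0.063 m and x of scraper2 in the frame of caddy between 0.022 and 0.04 m and y of scraper2 in the frame of caddy between -0.074 and 0.074 m and z of scraper3 in the frame of caddy between 0.05 and 0.063 m and x of scraper3 in the frame of caddy between 0.022 and 0.04 m and y of scraper3 in the frame of caddy between -0.074 and 0.074 m); the robot touches nothing.
It fails at once if a bystander (creamer, spice jar, candle jar) is pushed more than 3 cm or tipped over (distance of any of creamer, spice_jar, candle from where it was at the start of the episode above 0.03 m or angle between any of creamer, spice_jar, candle's own z axis and vertical above 0.5 rad).
Of scraper0, scraper1, scraper2, scraper3 only 3 to 4 are there at a start; the rules pass over those that are not, and their reading is None.
Of cutter0, cutter1, cutter2 only 2 to 3 are there at a start; the rules pass over those that are not, and their reading is None.
At some moment in a run one of cutter0, cutter1, cutter2 may be knocked a few centimetres aside while the robot is not near it.
It also fails if it takes over 210 s, if anything falls off the work surface, if the arm or the gripper's body presses on something with over 40 N, if the wrist force passes 120 N, or if a joint passes its speed limit or range.

## Working session

There is one attempt and no reset: what is moved stays moved. The work goes in short steps, Python scripts to look and compute and a tool call to move; the robot and the scene stay as the last step left them, time stands still between calls to the robot, and variables do not carry over. Pictures are saved under pics/ and viewed, on a budget of 14 in all, crops included, one or two more only if the job needs it, and the job is handed in when it is done.

Besides the shell and the picture viewer there is one more tool, called after ">>>" as name(argument=value, ...), one argument or row to a line, values as JSON. step_arm: Moves the arm, as the interface text tells. Its arguments: {"type":"object","properties":{"increments":{"type":"array"},"force":{"type":"number"}},"required":["increments"]}

```bash
mkdir -p pics; ls; python3 - <<'E'
from bench import get_state, imaging, ctrl
import cv2
print(get_state(), ctrl.hold_point_z)
for n in ("scene","side"):
    cv2.imwrite(f"pics/{n}0.png", imaging.get_image(n)); p=imaging.camera_params(n); print(n,p["intrinsics"],p["camera_from_world"])
E
```

```text
pics
{'time': 0.0, 'joint_positions': array([-1.26092452,  0.32181162, -0.07009119,  1.45169002,  0.02258426,
        1.37077163, -0.05690974]), 'qd': array([-0.00197488,  0.00085296,  0.00083515, -0.00098354,  0.00014788,
       -0.00197727,  0.00172905]), 'joint_torque': array([-7.76639672e-05, -4.91296971e+01, -4.03763736e-01, -3.12533462e+01,
       -6.39255135e-02,  4.40199778e-02,  1.83264392e-04]), 'position': array([0.18942453, 0.62156898, 0.40366107]), 'tool_rot': array([-4.62838574e-01, -3.10710887e+00,  2.95788702e-03]), 'ft_force': array([-0.26723466,  0.05967321,  0.36651382]), 'torque': array([ 0.02930737, -0.0340697 , -0.06603541]), 'grip_width': 0.9985303003395083} 0.1635
scene [[472.68436293   0.         259.65246078]
 [  0.         472.68436293 191.83038827]
 [  0.           0.           1.        ]] [[-0.54180433 -0.84026001 -0.02027743  0.23121664]
 [-0.5240607   0.35658216 -0.77344007  0.40251865]
 [ 0.65712133 -0.40842658 -0.63354501  1.3347803 ]
 [ 0.          0.          0.          1.        ]]
side [[499.62091116   0.         248.89404259]
 [  0.         499.62091116 190.78672928]
 [  0.           0.           1.        ]] [[-0.99062876 -0.13566386  0.01581083  0.53257987]
 [-0.09679961  0.61569978 -0.78201254  0.19257897]
 [ 0.09635612 -0.77621459 -0.62306212  1.44729863]
 [ 0.          0.          0.          1.        ]]
```

View pics/scene0.png

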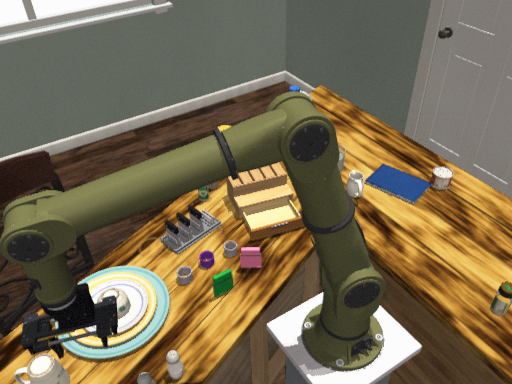

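View pics/side0.png

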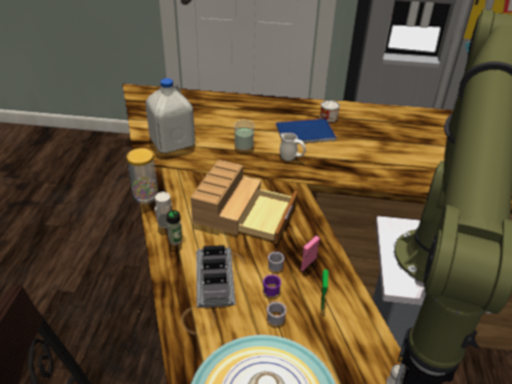

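The scene shows the caddy with its drawer open near (270,205), the rack near (190,228), steel cutters at (185,273) and (231,248), and a purple look-alike at (207,258). Next I'll enlarge the region.

```bash
cat > h.py <<'E'
import numpy as np, cv2
from bench import get_state, imaging, ctrl
from scipy.spatial.transform import Rotation as R
def ray(p,u,v):
    K=np.array(p["intrinsics"]);T=np.array(p["camera_from_world"])
    d=T[:3,:3].T@np.linalg.inv(K)@[u,v,1]; return -T[:3,:3].T@T[:3,3],d
def p2w(p,u,v,z):
    o,d=ray(p,u,v); return (o+d*(z-o[2])/d[2]).round(4)
def w2p(p,P):
    K=np.array(p["intrinsics"]);T=np.array(p["camera_from_world"])
    c=T[:3,:3]@np.array(P)+T[:3,3]; q=K@c; return q[:2]/q[2]
def rz(t): return np.array([[np.cos(t),-np.sin(t)],[np.sin(t),np.cos(t)]])
def tool(x,y,z,ang=None):
    "increments to bring grasp point to x,y,z; ang = desired world angle (deg) of jaw axis (tool y)"
    s=get_state(); M=R.from_rotvec(s["tool_rot"]).as_matrix()
    g=s["position"]+M@[0,0,ctrl.hold_point_z]
    d=M.T@(np.array([x,y,z])-g); a=np.degrees(np.arctan2(M[1,1],M[0,1]))
    print("grasp pt",g.round(4),"jaw ang",round(a,1),"t",s["time"],"inc mm",(d*1000).round(1), "spin" , None if ang is None else round(-((ang-a+90)%180-90),1),"q",s["joint_positions"].round(2),"grip",round(s["grip_width"],3),"tilt",M[:,2].round(4))
E
python3 - <<'E'
import cv2,numpy as np
a=cv2.imread("pics/scene0.png")[150:310,150:315]; b=cv2.imread("pics/side0.png")[150:340,150:345]
f=lambda i,s:cv2.resize(i,None,fx=s,fy=s,interpolation=cv2.INTER_CUBIC)
cv2.imwrite("pics/a1.png",f(a,3.6)); cv2.imwrite("pics/b1.png",f(b,3))
E
```

```text
(no output)
```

View pics/a1.png

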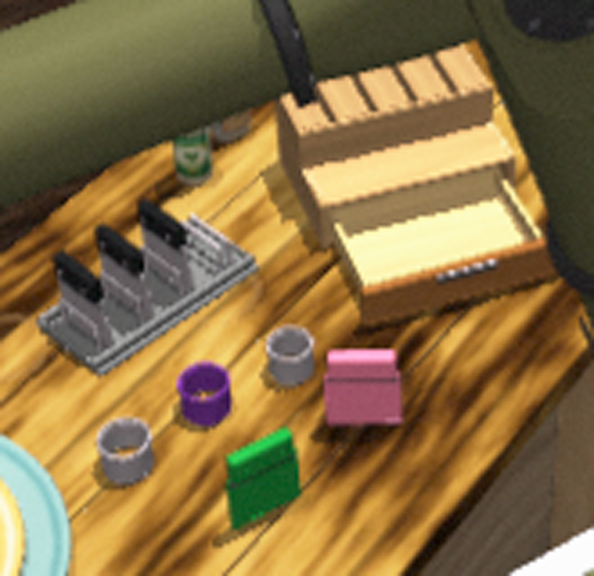

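View pics/b1.png

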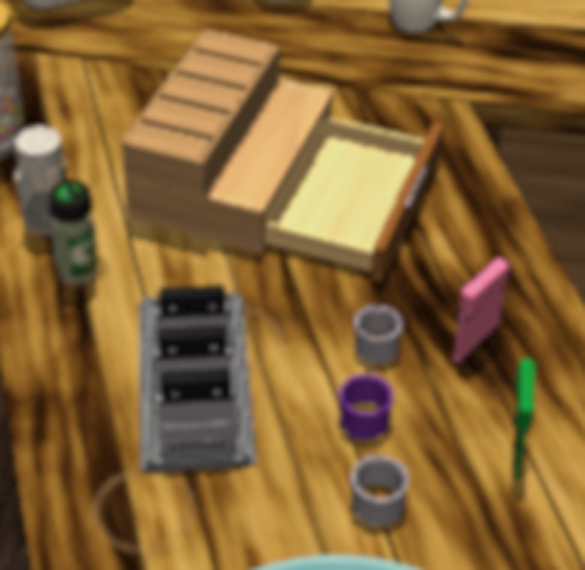

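Three scrapers stand in the rack with its +y end station toward the caddy empty. Two steel cutters are visible, and the third seems to be absent. I'll compute positions now.

```bash
python3 - <<'E'
from h import *
S=imaging.camera_params("scene");D=imaging.camera_params("side")
s=lambda u,v,z:p2w(S,150+u/3.6,150+v/3.6,z)
d=lambda u,v,z:p2w(D,150+u/3,150+v/3,z)
print("block side",[d(*c,.102) for c in((205,28),(280,45),(205,162),(125,143))])
print("block scene",[s(*c,.102) for c in((282,98),(328,132),(493,93),(462,42))])
print("lid front side",[d(*c,.057) for c in((335,90),(268,212))], "scene",[s(*c,.057) for c in((335,205),(515,155))])
print("drawer front top side",[d(*c,.05) for c in((440,125),(383,247))],"scene",[s(*c,.05) for c in((363,288),(550,240))])
print("rack side",[d(*c,.016) for c in((142,300),(243,297),(255,460),(142,468))])
print("rack scene",[s(*c,.016) for c in((38,322),(100,372),(257,266),(195,215))])
print("cut side",d(378,322,.035),d(379,475,.035),"purple",d(366,392,.035))
print("cut scene",s(290,342,.035),s(125,437,.035),s(205,380,.035))
print("grip side",[d(*c,.094) for c in((193,296),(193,340),(197,382))])
print("grip scene",[s(*c,.094) for c in((163,217),(120,242),(78,270))])
print("shaker?",p2w(S,145,378,.02),p2w(S,175,365,.05))
print("green",d(525,370,.088),"pink",d(490,275,.088), "bottle",d(72,195,.1),d(40,140,.1))
tool(.45,.3,.3,0)
E
```

```text
block side [array([ 0.674 , -0.2448,  0.102 ]), array([ 0.5884, -0.2262,  0.102 ]), array([ 0.6323, -0.0211,  0.102 ]), array([ 0.7157, -0.0376,  0.102 ])]
block scene [array([ 0.6946, -0.0378,  0.102 ]), array([ 0.6203, -0.048 ,  0.102 ]), array([ 0.5798, -0.2208,  0.102 ]), array([ 0.6712, -0.2453,  0.102 ])]
lid front side [array([ 0.5259, -0.2148,  0.057 ]), array([ 0.5681, -0.008 ,  0.057 ])] scene [array([ 0.5668, -0.0215,  0.057 ]), array([ 0.5299, -0.2138,  0.057 ])]
drawer front top side [array([ 0.4091, -0.1804,  0.05  ]), array([0.452 , 0.0171, 0.05  ])] scene [array([0.4578, 0.0143, 0.05  ]), array([ 0.4131, -0.1709,  0.05  ])]
rack side [array([0.6749, 0.0895, 0.016 ]), array([0.5802, 0.0709, 0.016 ]), array([0.538 , 0.2624, 0.016 ]), array([0.6318, 0.2851, 0.016 ])]
rack scene [array([0.6221, 0.2778, 0.016 ]), array([0.5297, 0.2565, 0.016 ]), array([0.5731, 0.0665, 0.016 ]), array([0.6749, 0.0819, 0.016 ])]
cut side [0.4481 0.1026 0.035 ] [0.4308 0.2776 0.035 ] purple [0.4506 0.1889 0.035 ]
cut scene [0.4483 0.1    0.035 ] [0.4292 0.2771 0.035 ] [0.4499 0.1875 0.035 ]
grip side [array([0.611 , 0.1527, 0.094 ]), array([0.601 , 0.2048, 0.094 ]), array([0.5887, 0.251 , 0.094 ])]
grip scene [array([0.6067, 0.1435, 0.094 ]), array([0.5977, 0.1929, 0.094 ]), array([0.5848, 0.2416, 0.094 ])]
shaker? [0.1712 0.5174 0.02  ] [0.1434 0.4409 0.05  ]
green [0.3169 0.1909 0.088 ] pink [0.3505 0.0798 0.088 ] bottle [0.7485 0.0439 0.1   ] [ 0.8005 -0.0315  0.1   ]
grasp pt [0.1894 0.6213 0.2403] jaw ang 73.1 t 0.1 inc mm [-343.  -231.5  -59.3] spin 73.1 q [-1.26  0.32 -0.07  1.45  0.02  1.37 -0.06] grip 1.0 tilt [-4.0e-04 -1.6e-03 -1.0e+00]
```

```bash
python3 - <<'E'
from h import *
cv2.imwrite("pics/w0.png",imaging.get_image("wrist"))
p=imaging.camera_params("wrist");T=np.array(p["camera_from_world"]);print((-T[:3,:3].T@T[:3,3]).round(3),T[2,:3].round(3),p["intrinsics"])
tool(.43,.2,.24,90-11.5)
E
```

```text
[0.116 0.644 0.386] [ 0.266 -0.083 -0.96 ] [[274.92858173   0.         255.84595835]
 [  0.         274.92858173 190.06364254]
 [  0.           0.           1.        ]]
grasp pt [0.1894 0.6214 0.2404] jaw ang 73.1 t 0.15 inc mm [-353.  -333.     0.9] spin -5.4 q [-1.26  0.32 -0.07  1.45  0.02  1.37 -0.06] grip 0.999 tilt [-4.0e-04 -1.4e-03 -1.0e+00]
```

View pics/w0.png

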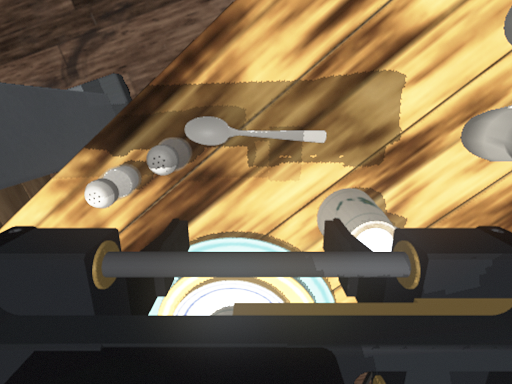

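The wrist view shows only shakers, a spoon, the creamer and a plate, and no steel cutter there. I'll work out the wrist camera's visible footprint and start the move.

```bash
python3 - <<'E'
from h import *
p=imaging.camera_params("wrist")
M=R.from_rotvec(get_state()["tool_rot"]).as_matrix();g=get_state()["position"]+M@[0,0,.1635]
for u in (30,256,480):
  for v in (20,110,200): print(u,v,"tool frame of ground point (mm):",(M.T@(p2w(p,u,v,0)-g)*1000).round())
print(w2p(p,g), p2w(p,165,155,.05))
E
```

```text
30 20 tool frame of ground point (mm): [ 184. -281.  241.]
30 110 tool frame of ground point (mm): [  77. -305.  241.]
30 200 tool frame of ground point (mm): [ -51. -335.  241.]
256 20 tool frame of ground point (mm): [184.  -1. 240.]
256 110 tool frame of ground point (mm): [ 77.  -1. 240.]
256 200 tool frame of ground point (mm): [-50.  -1. 240.]
480 20 tool frame of ground point (mm): [184. 276. 240.]
480 110 tool frame of ground point (mm): [ 77. 300. 240.]
480 200 tool frame of ground point (mm): [-50. 329. 240.]
[256.89644954 247.26368372] [0.1335 0.5209 0.05  ]
```

>>> step_arm(
  increments=[
    {"tx": -0.04, "ty": -0.01, "claw": 0.75},
    {"tx": -0.08, "ty": -0.03},
    {"tx": -0.115, "ty": -0.05},
    {"tx": -0.15, "ty": -0.08},
    {"tx": -0.18, "ty": -0.11},
    {"tx": -0.21, "ty": -0.14},
    {"tx": -0.24, "ty": -0.16},
    {"tx": -0.27, "ty": -0.18, "spin": -5.4},
  ],
)

```text
invalid input at $.increments[0]: expected keys claw, tx, ty, tz, spin
```

>>> step_arm(
  increments=[
    {"claw": 0.75, "tx": -0.03, "ty": -0.025, "tz": 0, "spin": 0},
    {"claw": 0.75, "tx": -0.06, "ty": -0.05, "tz": 0, "spin": 0},
    {"claw": 0.75, "tx": -0.09, "ty": -0.075, "tz": 0, "spin": 0},
    {"claw": 0.75, "tx": -0.12, "ty": -0.1, "tz": 0, "spin": 0},
    {"claw": 0.75, "tx": -0.15, "ty": -0.125, "tz": 0, "spin": 0},
    {"claw": 0.75, "tx": -0.18, "ty": -0.15, "tz": 0, "spin": 0},
    {"claw": 0.75, "tx": -0.21, "ty": -0.18, "tz": 0, "spin": 0},
    {"claw": 0.75, "tx": -0.24, "ty": -0.21, "tz": 0, "spin": 0},
  ],
  force=15,
)

```text
time: 0.82
position: [0.3577, 0.3504, 0.4046]
tool_rot: [-0.463, -3.107, -0.0]
ft_force: [0.6, -0.2, 0.4]
grip_width: 0.752
```

>>> step_arm(
  increments=[
    {"claw": 0.75, "tx": -0.03, "ty": -0.025, "tz": 0, "spin": 0},
    {"claw": 0.75, "tx": -0.06, "ty": -0.05, "tz": 0, "spin": 0},
    {"claw": 0.75, "tx": -0.09, "ty": -0.075, "tz": 0, "spin": 0},
    {"claw": 0.75, "tx": -0.12, "ty": -0.1, "tz": 0, "spin": -5},
    {"claw": 0.75, "tx": -0.145, "ty": -0.125, "tz": 0, "spin": -5},
    {"claw": 0.75, "tx": -0.145, "ty": -0.125, "tz": 0, "spin": -5},
    {"claw": 0.75, "tx": -0.145, "ty": -0.125, "tz": 0, "spin": -5},
    {"claw": 0.75, "tx": -0.145, "ty": -0.125, "tz": 0, "spin": -5},
  ],
)

```text
time: 1.48
position: [0.4591, 0.1908, 0.4046]
tool_rot: [-0.327, -3.124, -0.001]
ft_force: [0.6, -0.5, 0.7]
grip_width: 0.75
```

```bash
python3 - <<'E'
from h import *
p=imaging.camera_params("wrist");i=imaging.get_image("wrist");cv2.imwrite("pics/w1.png",i)
np.save("pics/w1.npy",p,allow_pickle=True)
for n,P in dict(B=(.43,.2775,.035),A=(.448,.101,.035),d0=(.452,.017,.05),d1=(.409,-.18,.05)).items(): print(n,w2p(p,P).round(1))
tool(.43,.2775,.1,78.5)
E
```

```text
B [318.9 135.7]
A [187.6 177.7]
d0 [122.5 196.6]
d1 [-35.  195.7]
grasp pt [0.4587 0.1916 0.2411] jaw ang 78.1 t 1.5333 inc mm [ 45.6  78.1 141.1] spin -0.4 q [-0.76 -0.01  0.31  1.83  0.    1.32  0.91] grip 0.748 tilt [-6.e-04  4.e-04 -1.e+00]
```

View pics/w1.png

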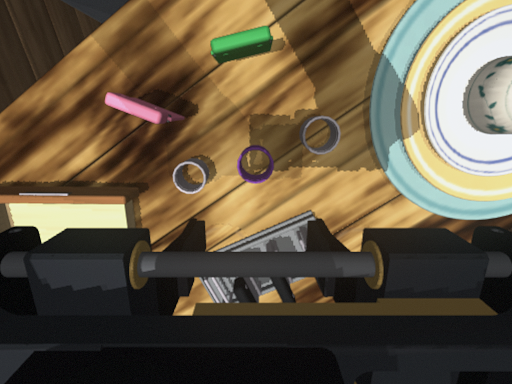

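The steel rims are at B≈(321,135) and A≈(190,177), 2 px from prediction, and there is no third steel cutter. Going to B.

>>> step_arm(
  increments=[
    {"claw": 0.68, "tx": 0.02, "ty": 0.03, "tz": 0.02, "spin": 0},
    {"claw": 0.68, "tx": 0.04, "ty": 0.06, "tz": 0.04, "spin": 0},
    {"claw": 0.68, "tx": 0.045, "ty": 0.079, "tz": 0.07, "spin": 0},
    {"claw": 0.68, "tx": 0.045, "ty": 0.079, "tz": 0.1, "spin": 0},
    {"claw": 0.68, "tx": 0.045, "ty": 0.079, "tz": 0.13, "spin": 0},
    {"claw": 0.68, "tx": 0.045, "ty": 0.079, "tz": 0.16, "spin": 0},
    {"claw": 0.68, "tx": 0.045, "ty": 0.079, "tz": 0.16, "spin": 0},
    {"claw": 0.68, "tx": 0.045, "ty": 0.079, "tz": 0.16, "spin": 0},
  ],
)

```text
time: 2.2
position: [0.4304, 0.2779, 0.2437]
tool_rot: [-0.323, -3.122, 0.004]
ft_force: [-0.2, 1.5, 0.4]
grip_width: 0.683
```

```bash
python3 - <<'E'
from h import *
tool(.4305,.2785,.025,78.5)
E
```

```text
grasp pt [0.4299 0.2775 0.0802] jaw ang 78.2 t 2.2 inc mm [-0.5  1.3 55.2] spin -0.3 q [-0.84  0.18  0.23  1.98 -0.05  1.    0.78] grip 0.683 tilt [-0.0031 -0.0023 -1.    ]
```

>>> step_arm(
  increments=[
    {"claw": 0.68, "tx": 0, "ty": 0.001, "tz": 0.025, "spin": 0},
    {"claw": 0.68, "tx": 0, "ty": 0.001, "tz": 0.055, "spin": 0},
    {"claw": 0.68, "tx": 0, "ty": 0.001, "tz": 0.055, "spin": 0},
    {"claw": 0.3, "tx": 0, "ty": 0.001, "tz": 0.055, "spin": 0},
    {"claw": 0.3, "tx": 0, "ty": 0.001, "tz": 0.055, "spin": 0},
    {"claw": 0.3, "tx": 0, "ty": 0.001, "tz": 0.055, "spin": 0},
    {"claw": 0.3, "tx": 0, "ty": 0.001, "tz": 0.055, "spin": 0},
    {"claw": 0.3, "tx": 0, "ty": 0.001, "tz": 0.055, "spin": 0},
  ],
)

```text
time: 2.87
position: [0.433, 0.2789, 0.1923]
tool_rot: [0.327, 3.122, 0.005]
ft_force: [-1.0, -0.2, 7.1]
grip_width: 0.53
```

>>> step_arm(
  increments=[
    {"claw": 0.3, "tx": 0, "ty": 0, "tz": -0.03, "spin": 0},
    {"claw": 0.3, "tx": 0, "ty": 0, "tz": -0.06, "spin": 0},
    {"claw": 0.3, "tx": 0, "ty": 0, "tz": -0.09, "spin": 0},
    {"claw": 0.3, "tx": 0, "ty": 0, "tz": -0.12, "spin": 0},
    {"claw": 0.3, "tx": 0, "ty": 0, "tz": -0.13, "spin": 0},
  ],
)

```text
time: 3.28
position: [0.4332, 0.2785, 0.3254]
tool_rot: [0.327, 3.119, 0.01]
ft_force: [0.8, 0.1, -0.1]
grip_width: 0.533
```

```bash
python3 - <<'E'
from h import *
D=imaging.camera_params("side");yw=np.radians(-11.5);c=rz(yw)
# drawer panel & caddy pose
i=imaging.get_image("side");cv2.imwrite("pics/s2.png",cv2.resize(i[130:330,170:340],None,fx=3.5,fy=3.5,interpolation=cv2.INTER_CUBIC))
org=np.array([.4315,-.081])+c@[.064,0];print("well",org)
for y in(.04,-.04):
  t=org+c@[0,y]; tool(*t,.15,78.5)
E
```

```text
well [ 0.49421518 -0.09375955]
grasp pt [0.4345 0.2797 0.162 ] jaw ang 78.0 t 3.3333 inc mm [-135.5 -313.1   10.4] spin -0.5 q [-0.85  0.08  0.23  1.9  -0.02  1.15  0.76] grip 0.529 tilt [ 0.0071  0.0062 -1.    ]
grasp pt [0.4345 0.2797 0.162 ] jaw ang 78.0 t 3.3333 inc mm [-136.1 -393.1    9.8] spin -0.5 q [-0.85  0.08  0.23  1.9  -0.02  1.15  0.76] grip 0.529 tilt [ 0.0071  0.0062 -1.    ]
```

View pics/s2.png

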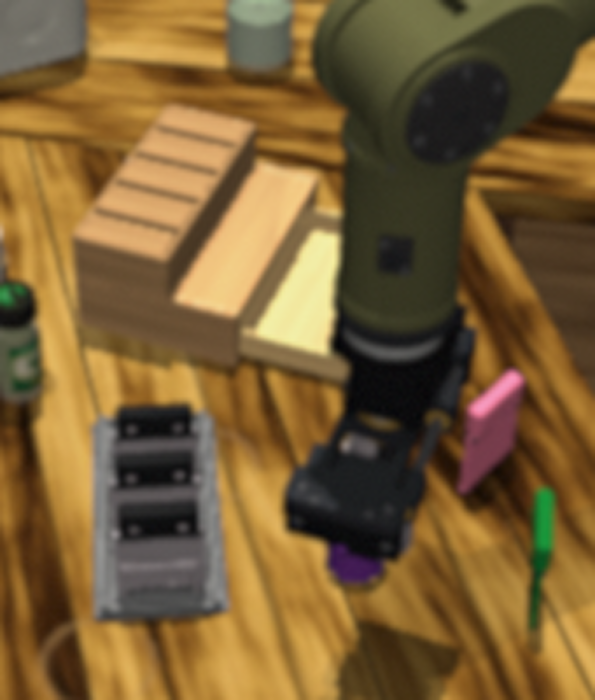

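Gripped at 46 mm, so this is cutter2. It's carried clear of the counter (s2). Moving to the far half of the drawer.

>>> step_arm(
  increments=[
    {"claw": 0.3, "tx": -0.01, "ty": -0.03, "tz": 0, "spin": 0},
    {"claw": 0.3, "tx": -0.02, "ty": -0.06, "tz": 0, "spin": 0},
    {"claw": 0.3, "tx": -0.03, "ty": -0.09, "tz": 0, "spin": 0},
    {"claw": 0.3, "tx": -0.04, "ty": -0.12, "tz": 0, "spin": 0},
    {"claw": 0.3, "tx": -0.05, "ty": -0.15, "tz": 0, "spin": 0},
    {"claw": 0.3, "tx": -0.065, "ty": -0.185, "tz": 0, "spin": 0},
    {"claw": 0.3, "tx": -0.075, "ty": -0.22, "tz": 0, "spin": 0},
    {"claw": 0.3, "tx": -0.085, "ty": -0.25, "tz": 0, "spin": 0},
  ],
)

```text
time: 4.0
position: [0.4627, 0.0133, 0.3189]
tool_rot: [-0.329, -3.123, 0.001]
ft_force: [0.9, 0.7, -0.9]
grip_width: 0.532
```

>>> step_arm(
  increments=[
    {"claw": 0.3, "tx": -0.01, "ty": -0.03, "tz": 0, "spin": 0},
    {"claw": 0.3, "tx": -0.02, "ty": -0.06, "tz": 0, "spin": 0},
    {"claw": 0.3, "tx": -0.03, "ty": -0.09, "tz": 0, "spin": 0},
    {"claw": 0.3, "tx": -0.04, "ty": -0.12, "tz": 0, "spin": 0},
    {"claw": 0.3, "tx": -0.05, "ty": -0.143, "tz": 0, "spin": 0},
    {"claw": 0.3, "tx": -0.05, "ty": -0.143, "tz": 0, "spin": 0},
    {"claw": 0.3, "tx": -0.05, "ty": -0.143, "tz": 0, "spin": 0},
  ],
)

```text
time: 4.58
position: [0.4821, -0.1357, 0.3189]
tool_rot: [-0.332, -3.122, 0.001]
ft_force: [-0.3, 0.6, -0.7]
grip_width: 0.533
```

```bash
python3 - <<'E'
from h import *
c=rz(np.radians(-11.5));org=np.array([.4315,-.081])+c@[.064,0]
p=imaging.camera_params("wrist");i=imaging.get_image("wrist");cv2.imwrite("pics/w3.png",i)
for n,q in dict(pL=(-.064,.105),pR=(-.064,-.105),fl=(-.052,.088),fr=(-.052,-.088)).items():
  P=org+c@q; print(n,w2p(p,(*P,.05 if n[0]=='p' else .01)).round(1))
print("A",w2p(p,(.448,.1025,.035)))
tool(*(org+c@[0,-.04]),.040,78.5)
E
```

```text
pL [422.8 128. ]
pR [187.1 130.7]
fl [382.3 137.6]
fr [213.5 139.6]
A [501.83856118 103.28220181]
grasp pt [ 0.482  -0.1341  0.1553] jaw ang 78.0 t 4.6333 inc mm [ -4.1   2.  115.3] spin -0.5 q [-0.41  0.06  0.66  1.95 -0.04  1.15  1.62] grip 0.531 tilt [-1.7e-03  6.0e-04 -1.0e+00]
```

View pics/w3.png

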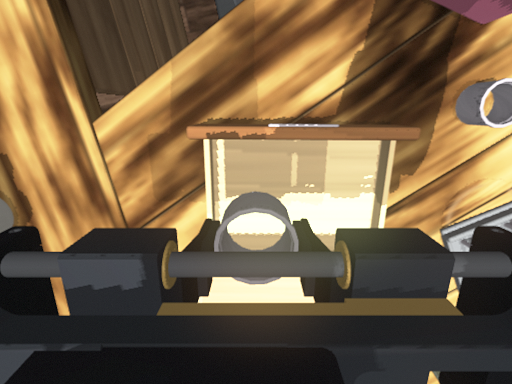

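The drawer panel's corners at (188,127) and (419,127) agree with the prediction to 3 px. A is still at (500,103). Lowering.

>>> step_arm(
  increments=[
    {"claw": 0.3, "tx": -0.004, "ty": 0.002, "tz": 0.02, "spin": 0},
    {"claw": 0.3, "tx": -0.004, "ty": 0.002, "tz": 0.05, "spin": 0},
    {"claw": 0.3, "tx": -0.004, "ty": 0.002, "tz": 0.08, "spin": 0},
    {"claw": 0.3, "tx": -0.004, "ty": 0.002, "tz": 0.1, "spin": 0},
    {"claw": 0.3, "tx": -0.004, "ty": 0.002, "tz": 0.11, "spin": 0},
    {"claw": 0.3, "tx": -0.004, "ty": 0.002, "tz": 0.115, "spin": 0},
    {"claw": 0.3, "tx": -0.004, "ty": 0.002, "tz": 0.115, "spin": 0},
    {"claw": 0.3, "tx": -0.004, "ty": 0.002, "tz": 0.115, "spin": 0},
  ],
)

```text
time: 5.3
position: [0.4876, -0.1329, 0.2056]
tool_rot: [0.326, 3.123, 0.0]
ft_force: [0.9, 0.0, 0.4]
grip_width: 0.531
```

```bash
python3 - <<'E'
from h import *
c=rz(np.radians(-11.5));org=np.array([.4315,-.081])+c@[.064,0]
tool(*(org+c@[0,-.04]),.040,78.5)
E
```

```text
grasp pt [ 0.4878 -0.1329  0.0421] jaw ang 78.1 t 5.3 inc mm [ 1.5 -0.4  2.1] spin -0.4 q [-0.37  0.24  0.64  2.04 -0.18  0.91  1.74] grip 0.531 tilt [ 1.3e-03  2.0e-04 -1.0e+00]
```

>>> step_arm(
  increments=[
    {"claw": 0.3, "tx": 0, "ty": 0, "tz": 0.003, "spin": 0},
    {"claw": 0.3, "tx": 0, "ty": 0, "tz": 0.003, "spin": 0},
    {"claw": 0.65, "tx": 0, "ty": 0, "tz": 0.003, "spin": 0},
    {"claw": 0.65, "tx": 0, "ty": 0, "tz": 0.003, "spin": 0},
    {"claw": 0.65, "tx": 0, "ty": 0, "tz": 0.003, "spin": 0},
    {"claw": 0.65, "tx": 0, "ty": 0, "tz": -0.02, "spin": 0},
    {"claw": 0.65, "tx": 0, "ty": 0, "tz": -0.05, "spin": 0},
    {"claw": 0.65, "tx": 0, "ty": 0, "tz": -0.08, "spin": 0},
  ],
)

```text
time: 5.97
position: [0.4865, -0.1334, 0.2853]
tool_rot: [-0.328, -3.123, 0.001]
ft_force: [0.2, 0.4, 0.4]
grip_width: 0.647
```

>>> step_arm(
  increments=[
    {"claw": 0.68, "tx": 0.01, "ty": 0.03, "tz": -0.03, "spin": 0},
    {"claw": 0.68, "tx": 0.02, "ty": 0.065, "tz": -0.06, "spin": 0},
    {"claw": 0.68, "tx": 0.03, "ty": 0.1, "tz": -0.08, "spin": 0},
    {"claw": 0.68, "tx": 0.035, "ty": 0.135, "tz": -0.08, "spin": 0},
    {"claw": 0.68, "tx": 0.035, "ty": 0.135, "tz": -0.08, "spin": 0},
    {"claw": 0.68, "tx": 0.035, "ty": 0.135, "tz": -0.08, "spin": 0},
  ],
)

```text
time: 6.47
position: [0.4807, 0.0086, 0.3654]
tool_rot: [0.318, 3.124, 0.001]
ft_force: [-0.4, -0.4, 0.2]
grip_width: 0.675
```

```bash
python3 - <<'E'
from h import *
p=imaging.camera_params("wrist");i=imaging.get_image("wrist");cv2.imwrite("pics/w4.png",i)
print("A",w2p(p,(.448,.1025,.035)));np.save("pics/w4.npy",p,allow_pickle=True)
tool(.448,.1025,.08,78.5)
E
```

```text
A [332.69800257 134.16130029]
grasp pt [0.4807 0.0064 0.2014] jaw ang 78.2 t 6.5167 inc mm [ 51.7  87.4 121.3] spin -0.3 q [-0.6  -0.03  0.52  1.93  0.02  1.24  1.28] grip 0.686 tilt [ 3.e-04 -4.e-04 -1.e+00]
```

View pics/w4.png

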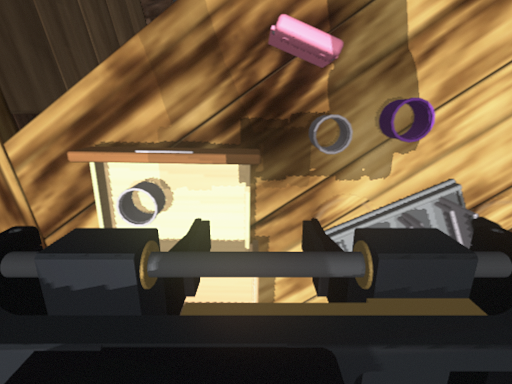

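Cutter2 stands flat in the drawer at (140,202), and A is at (331,134), as predicted. Going to A.

>>> step_arm(
  increments=[
    {"claw": 0.66, "tx": 0.02, "ty": 0.03, "tz": 0.02, "spin": 0},
    {"claw": 0.66, "tx": 0.04, "ty": 0.06, "tz": 0.04, "spin": 0},
    {"claw": 0.66, "tx": 0.051, "ty": 0.086, "tz": 0.07, "spin": 0},
    {"claw": 0.66, "tx": 0.051, "ty": 0.086, "tz": 0.1, "spin": 0},
    {"claw": 0.66, "tx": 0.051, "ty": 0.086, "tz": 0.121, "spin": 0},
    {"claw": 0.66, "tx": 0.051, "ty": 0.086, "tz": 0.121, "spin": 0},
    {"claw": 0.66, "tx": 0.051, "ty": 0.086, "tz": 0.121, "spin": 0},
  ],
)

```text
time: 7.1
position: [0.4484, 0.0991, 0.2429]
tool_rot: [-0.331, -3.122, 0.004]
ft_force: [0.4, -0.7, -0.3]
grip_width: 0.66
```

```bash
python3 - <<'E'
from h import *
tool(.448,.1025,.025,78.5)
E
```

```text
grasp pt [0.448  0.0987 0.0794] jaw ang 77.9 t 7.1 inc mm [ 0.7  3.8 54.4] spin -0.6 q [-0.68  0.07  0.42  2.11 -0.03  0.98  1.11] grip 0.66 tilt [-0.0027 -0.002  -1.    ]
```

>>> step_arm(
  increments=[
    {"claw": 0.66, "tx": 0.001, "ty": 0.003, "tz": 0.025, "spin": 0},
    {"claw": 0.66, "tx": 0.001, "ty": 0.003, "tz": 0.054, "spin": 0},
    {"claw": 0.66, "tx": 0.001, "ty": 0.003, "tz": 0.054, "spin": 0},
    {"claw": 0.3, "tx": 0.001, "ty": 0.003, "tz": 0.054, "spin": 0},
    {"claw": 0.3, "tx": 0.001, "ty": 0.003, "tz": 0.054, "spin": 0},
    {"claw": 0.3, "tx": 0.001, "ty": 0.003, "tz": 0.054, "spin": 0},
    {"claw": 0.3, "tx": 0.001, "ty": 0.003, "tz": 0.054, "spin": 0},
    {"claw": 0.3, "tx": 0.001, "ty": 0.003, "tz": 0.054, "spin": 0},
  ],
)

```text
time: 7.77
position: [0.4495, 0.1038, 0.1918]
tool_rot: [0.327, 3.121, 0.003]
ft_force: [-0.1, -1.0, 7.4]
grip_width: 0.503
```

```bash
python3 - <<'E'
from h import *
c=rz(np.radians(-11.5));org=np.array([.4315,-.081])+c@[.064,0]
tool(*(org+c@[0,.042]),.15,78.5)
E
```

```text
grasp pt [0.4501 0.104  0.0283] jaw ang 78.0 t 7.7667 inc mm [ -84.2 -142.1 -121.7] spin -0.5 q [-0.68  0.15  0.42  2.14 -0.08  0.86  1.15] grip 0.503 tilt [ 0.0036  0.0014 -1.    ]
```

>>> step_arm(
  increments=[
    {"claw": 0.3, "tx": 0, "ty": 0, "tz": -0.03, "spin": 0},
    {"claw": 0.3, "tx": 0, "ty": 0, "tz": -0.065, "spin": 0},
    {"claw": 0.3, "tx": -0.01, "ty": -0.02, "tz": -0.1, "spin": 0},
    {"claw": 0.3, "tx": -0.03, "ty": -0.05, "tz": -0.12, "spin": 0},
    {"claw": 0.3, "tx": -0.05, "ty": -0.08, "tz": -0.12, "spin": 0},
    {"claw": 0.3, "tx": -0.07, "ty": -0.11, "tz": -0.12, "spin": 0},
    {"claw": 0.3, "tx": -0.084, "ty": -0.142, "tz": -0.12, "spin": 0},
    {"claw": 0.3, "tx": -0.084, "ty": -0.142, "tz": -0.12, "spin": 0},
  ],
)

```text
time: 8.43
position: [0.5016, -0.06, 0.3113]
tool_rot: [0.342, 3.119, -0.005]
ft_force: [-0.2, 0.4, -0.6]
grip_width: 0.499
```

>>> step_arm(
  increments=[
    {"claw": 0.3, "tx": 0, "ty": 0, "tz": 0.0, "spin": 0},
    {"claw": 0.3, "tx": 0, "ty": 0, "tz": 0.02, "spin": 0},
    {"claw": 0.3, "tx": 0, "ty": 0, "tz": 0.05, "spin": 0},
    {"claw": 0.3, "tx": 0, "ty": 0, "tz": 0.06, "spin": 0},
    {"claw": 0.3, "tx": 0, "ty": 0, "tz": 0.06, "spin": 0},
    {"claw": 0.3, "tx": 0, "ty": 0, "tz": 0.06, "spin": 0},
  ],
)

```text
time: 8.93
position: [0.5009, -0.0515, 0.2499]
tool_rot: [-0.325, -3.124, -0.0]
ft_force: [1.3, -0.5, -0.4]
grip_width: 0.5
```

```bash
python3 - <<'E'
from h import *
c=rz(np.radians(-11.5));org=np.array([.4315,-.081])+c@[.064,0]
tool(*(org+c@[0,.042]),.0395,78.5)
E
```

```text
grasp pt [ 0.5008 -0.0515  0.0864] jaw ang 78.1 t 8.9333 inc mm [-2.1 -0.7 46.9] spin -0.4 q [-0.5   0.16  0.59  2.01 -0.11  1.    1.51] grip 0.5 tilt [-1.e-03  1.e-04 -1.e+00]
```

>>> step_arm(
  increments=[
    {"claw": 0.3, "tx": -0.002, "ty": -0.001, "tz": 0.02, "spin": 0},
    {"claw": 0.3, "tx": -0.002, "ty": -0.001, "tz": 0.038, "spin": 0},
    {"claw": 0.3, "tx": -0.002, "ty": -0.001, "tz": 0.048, "spin": 0},
    {"claw": 0.3, "tx": -0.002, "ty": -0.001, "tz": 0.048, "spin": 0},
    {"claw": 0.3, "tx": -0.002, "ty": -0.001, "tz": 0.048, "spin": 0},
    {"claw": 0.61, "tx": -0.002, "ty": -0.001, "tz": 0.048, "spin": 0},
    {"claw": 0.61, "tx": -0.002, "ty": -0.001, "tz": 0.048, "spin": 0},
    {"claw": 0.61, "tx": -0.002, "ty": -0.001, "tz": 0.048, "spin": 0},
  ],
)

```text
time: 9.6
position: [0.5031, -0.0538, 0.2026]
tool_rot: [0.327, 3.123, 0.001]
ft_force: [-0.4, -0.1, -0.5]
grip_width: 0.589
```

>>> step_arm(
  increments=[
    {"claw": 0.61, "tx": 0, "ty": 0, "tz": -0.01, "spin": 0},
    {"claw": 0.61, "tx": 0, "ty": 0, "tz": -0.04, "spin": 0},
    {"claw": 0.61, "tx": 0, "ty": 0, "tz": -0.08, "spin": 0},
    {"claw": 0.3, "tx": -0.01, "ty": 0, "tz": -0.12, "spin": 0},
    {"claw": 0.3, "tx": -0.03, "ty": 0, "tz": -0.16, "spin": 0},
    {"claw": 0.3, "tx": -0.06, "ty": -0.02, "tz": -0.19, "spin": 0},
    {"claw": 0, "tx": -0.06, "ty": -0.04, "tz": -0.19, "spin": 0},
    {"claw": 0, "tx": -0.06, "ty": -0.04, "tz": -0.19, "spin": 0},
  ],
)

```text
time: 10.27
position: [0.5537, -0.111, 0.3961]
tool_rot: [0.336, 3.117, -0.005]
ft_force: [0.1, -1.5, -0.6]
grip_width: 0.317
```

```bash
python3 - <<'E'
from h import *
p=imaging.camera_params("wrist");i=imaging.get_image("wrist");cv2.imwrite("pics/w5.png",i)
c=rz(np.radians(-11.5));org=np.array([.4315,-.081])+c@[.064,0]; print(org)
for y in(-.04,.042): print(w2p(p,(*(org+c@[0,y]),.045)))
tool(*(org+c@[-.082,.075]),.08,-11.5)
tool(*(org+c@[-.082,-.075]),.08,-11.5)
E
```

```text
[ 0.49421518 -0.09375955]
[226.6900882  121.92064163]
[296.58357021 120.89691825]
grasp pt [ 0.5536 -0.1091  0.2307] jaw ang 77.7 t 10.3167 inc mm [144.8  76.4 150.1] spin 89.2 q [-0.44  0.16  0.66  1.71 -0.1   1.31  1.59] grip 0.269 tilt [ 0.0032 -0.0017 -1.    ]
grasp pt [ 0.5536 -0.1091  0.2307] jaw ang 77.7 t 10.3167 inc mm [142.8 -73.6 150.2] spin 89.2 q [-0.44  0.16  0.66  1.71 -0.1   1.31  1.59] grip 0.269 tilt [ 0.0032 -0.0017 -1.    ]
```

View pics/w5.png

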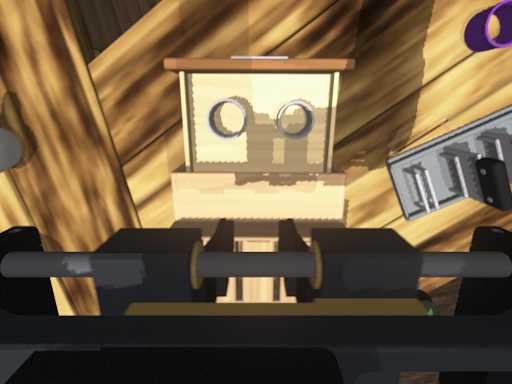

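Both cutters lie flat side by side at (228,118) and (295,119). Now moving in front of the panel with the fingers shut.

>>> step_arm(
  increments=[
    {"claw": 0, "tx": 0.03, "ty": 0.017, "tz": 0, "spin": 0},
    {"claw": 0, "tx": 0.06, "ty": 0.035, "tz": 0, "spin": 0},
    {"claw": 0, "tx": 0.09, "ty": 0.055, "tz": 0, "spin": 0},
    {"claw": 0, "tx": 0.12, "ty": 0.07, "tz": 0, "spin": 0},
    {"claw": 0, "tx": 0.15, "ty": 0.084, "tz": 0, "spin": 0},
    {"claw": 0, "tx": 0.15, "ty": 0.084, "tz": 0, "spin": 0},
    {"claw": 0, "tx": 0.15, "ty": 0.084, "tz": 0.03, "spin": 0},
    {"claw": 0, "tx": 0.15, "ty": 0.084, "tz": 0.06, "spin": 0},
  ],
)

```text
time: 10.98
position: [0.4239, 0.0086, 0.3327]
tool_rot: [0.323, 3.12, 0.004]
ft_force: [0.7, -0.1, -1.8]
grip_width: 0.008
```

```bash
python3 - <<'E'
from h import *
c=rz(np.radians(-11.5));org=np.array([.4315,-.081])+c@[.064,0]; print(org)
tool(*(org+c@[-.084,.08]),.05,78.5)
E
```

```text
[ 0.49421518 -0.09375955]
grasp pt [0.4247 0.009  0.1692] jaw ang 78.2 t 10.9833 inc mm [ -4.2  -7.2 119.2] spin -0.3 q [-0.62 -0.15  0.5   2.09  0.08  1.18  1.21] grip 0.008 tilt [ 0.0049  0.0023 -1.    ]
```

Reached fine. I'll descend with about 20 mm offset from the panel.

>>> step_arm(
  increments=[
    {"claw": 0, "tx": 0, "ty": -0.007, "tz": 0.03, "spin": 0},
    {"claw": 0, "tx": 0, "ty": -0.007, "tz": 0.06, "spin": 0},
    {"claw": 0, "tx": 0, "ty": -0.007, "tz": 0.09, "spin": 0},
    {"claw": 0, "tx": 0, "ty": -0.007, "tz": 0.119, "spin": 0},
    {"claw": 0, "tx": 0, "ty": -0.007, "tz": 0.119, "spin": 0},
    {"claw": 0, "tx": 0, "ty": -0.007, "tz": 0.119, "spin": 0},
  ],
)

```text
time: 11.48
position: [0.4215, 0.0011, 0.212]
tool_rot: [-0.326, -3.121, 0.003]
ft_force: [0.7, -0.1, 0.9]
grip_width: 0.006
```

```bash
python3 - <<'E'
from h import *
c=rz(np.radians(-11.5));org=np.array([.4315,-.081])+c@[.064,0]; print(org)
tool(*(org+c@[-.074,.08]),.05,78.5)
E
```

```text
[ 0.49421518 -0.09375955]
grasp pt [0.4209 0.0008 0.0485] jaw ang 78.1 t 11.4833 inc mm [-16.7   2.1  -1.5] spin -0.4 q [-0.6   0.03  0.55  2.22 -0.02  0.9   1.32] grip 0.006 tilt [-0.0038 -0.0013 -1.    ]
```

>>> step_arm(
  increments=[
    {"claw": 0, "tx": -0.01, "ty": 0, "tz": 0, "spin": 0},
    {"claw": 0, "tx": -0.018, "ty": 0, "tz": 0, "spin": 0},
    {"claw": 0, "tx": -0.028, "ty": 0, "tz": 0, "spin": 0},
    {"claw": 0, "tx": -0.04, "ty": 0, "tz": 0, "spin": 0},
    {"claw": 0, "tx": -0.052, "ty": 0, "tz": 0, "spin": 0},
    {"claw": 0, "tx": -0.064, "ty": 0, "tz": 0, "spin": 0},
    {"claw": 0, "tx": -0.076, "ty": 0, "tz": 0, "spin": 0},
    {"claw": 0, "tx": -0.088, "ty": 0, "tz": 0, "spin": 0},
  ],
)

```text
time: 12.15
position: [0.5103, -0.0176, 0.214]
tool_rot: [0.327, 3.123, 0.001]
ft_force: [-2.6, -0.3, 2.2]
grip_width: 0.006
```

>>> step_arm(
  increments=[
    {"claw": 0, "tx": -0.01, "ty": 0, "tz": 0, "spin": 0},
    {"claw": 0, "tx": -0.018, "ty": 0, "tz": 0, "spin": 0},
    {"claw": 0, "tx": -0.024, "ty": 0, "tz": 0, "spin": 0},
    {"claw": 0, "tx": -0.028, "ty": 0, "tz": 0, "spin": 0},
    {"claw": 0, "tx": -0.028, "ty": 0, "tz": 0, "spin": 0},
  ],
)

```text
time: 12.57
position: [0.537, -0.0232, 0.2131]
tool_rot: [0.327, 3.123, -0.0]
ft_force: [0.4, -0.8, -0.3]
grip_width: 0.006
```

```bash
python3 - <<'E'
from h import *
i=imaging.get_image("side");cv2.imwrite("pics/s6.png",cv2.resize(i[130:300,170:320],None,fx=3.5,fy=3.5,interpolation=cv2.INTER_CUBIC))
c=rz(np.radians(-11.5));o=np.array([.6215,-.126])
tool(*(o+c@[-.085,.08]),.05,78.5)
E
```

```text
grasp pt [ 0.5367 -0.0231  0.0495] jaw ang 78.1 t 12.6167 inc mm [-18.6  -3.8  -0.5] spin -0.4 q [-0.5   0.29  0.56  1.96 -0.19  0.95  1.51] grip 0.007 tilt [ 1.5e-03 -1.0e-04 -1.0e+00]
```

View pics/s6.png

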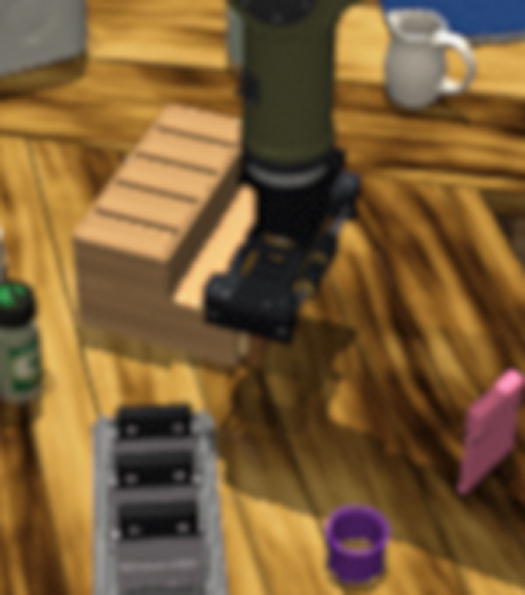

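The drawer is nearly home. I'll push gently until the stop shows in the force.

>>> step_arm(
  increments=[
    {"claw": 0, "tx": -0.005, "ty": 0, "tz": 0, "spin": 0},
    {"claw": 0, "tx": -0.008, "ty": 0, "tz": 0, "spin": 0},
    {"claw": 0, "tx": -0.01, "ty": 0, "tz": 0, "spin": 0},
    {"claw": 0, "tx": -0.01, "ty": 0, "tz": 0, "spin": 0},
  ],
)

```text
time: 12.95
position: [0.5459, -0.025, 0.2127]
tool_rot: [0.327, 3.124, 0.0]
ft_force: [-0.8, 0.4, -0.1]
grip_width: 0.003
```

>>> step_arm(
  increments=[
    {"claw": 0, "tx": -0.003, "ty": 0, "tz": 0, "spin": 0},
    {"claw": 0, "tx": -0.005, "ty": 0, "tz": 0, "spin": 0},
  ],
)

```text
time: 13.12
position: [0.5492, -0.0258, 0.2125]
tool_rot: [-0.326, -3.119, -0.001]
ft_force: [-11.0, 1.7, 10.5]
grip_width: 0.002
```

>>> step_arm(
  increments=[
    {"claw": 0, "tx": -0.002, "ty": 0, "tz": 0, "spin": 0},
    {"claw": 0, "tx": -0.002, "ty": 0, "tz": 0, "spin": 0},
  ],
)

```text
time: 13.28
position: [0.5503, -0.026, 0.2124]
tool_rot: [-0.326, -3.115, -0.002]
ft_force: [-11.1, 2.7, 10.3]
grip_width: 0.005
```

>>> step_arm(
  increments=[
    {"claw": 0, "tx": -0.003, "ty": 0, "tz": 0, "spin": 0},
    {"claw": 0, "tx": -0.003, "ty": 0, "tz": 0, "spin": 0},
  ],
)

```text
time: 13.45
position: [0.5518, -0.0263, 0.212]
tool_rot: [-0.325, -3.11, -0.003]
ft_force: [-18.0, 3.7, 13.7]
grip_width: 0.006
```

Firm stop: the force rose to 18 N with no travel. Backing off, rising, and moving over for a view of the rack and slots.

>>> step_arm(
  increments=[
    {"claw": 0, "tx": 0.012, "ty": 0, "tz": 0, "spin": 0},
    {"claw": 0, "tx": 0.03, "ty": 0, "tz": 0, "spin": 0},
    {"claw": 0, "tx": 0.03, "ty": 0, "tz": -0.03, "spin": 0},
    {"claw": 0, "tx": 0.03, "ty": 0, "tz": -0.07, "spin": 0},
    {"claw": 0, "tx": 0.03, "ty": 0, "tz": -0.11, "spin": 0},
    {"claw": 0, "tx": 0.03, "ty": 0, "tz": -0.15, "spin": 0},
    {"claw": 0, "tx": 0.03, "ty": 0, "tz": -0.19, "spin": 0},
    {"claw": 0, "tx": 0.02, "ty": 0.01, "tz": -0.23, "spin": 0},
  ],
)

```text
time: 14.12
position: [0.5367, -0.0157, 0.4451]
tool_rot: [0.331, 3.122, 0.002]
ft_force: [2.1, -0.5, -0.2]
grip_width: 0.007
```

>>> step_arm(
  increments=[
    {"claw": 0.3, "tx": -0.03, "ty": 0.015, "tz": -0.02, "spin": 0},
    {"claw": 0.3, "tx": -0.06, "ty": 0.03, "tz": -0.02, "spin": 0},
    {"claw": 0.3, "tx": -0.09, "ty": 0.045, "tz": -0.02, "spin": 0},
    {"claw": 0.3, "tx": -0.115, "ty": 0.06, "tz": -0.02, "spin": 0},
    {"claw": 0.3, "tx": -0.13, "ty": 0.06, "tz": -0.02, "spin": 0},
    {"claw": 0.3, "tx": -0.13, "ty": 0.06, "tz": -0.02, "spin": 0},
    {"claw": 0.3, "tx": -0.13, "ty": 0.06, "tz": -0.02, "spin": 0},
    {"claw": 0.3, "tx": -0.13, "ty": 0.06, "tz": -0.02, "spin": 0},
  ],
)

```text
time: 14.78
position: [0.6769, 0.0177, 0.4622]
tool_rot: [0.329, 3.124, -0.0]
ft_force: [-0.1, -0.7, -0.0]
grip_width: 0.296
```

```bash
python3 - <<'E'
from h import *
import json
p=imaging.camera_params("wrist");i=imaging.get_image("wrist");cv2.imwrite("pics/w7raw.png",i)
json.dump({k:np.array(v).tolist() for k,v in p.items()},open("w7.json","w"))
c=rz(np.radians(-11.5));o=np.array([.6215,-.126]);r=rz(np.radians(12.4));ro=np.array([.603,.174])
for y in (-.066,-.022,.022,.066):
  print("slot",[w2p(p,(*(o+c@[.031+e,y]),.102)).round(1).tolist() for e in(-.039,.039)])
for y in (-.075,-.025,.025,.075):
  print("grip",[w2p(p,(*(ro+r@[e,y]),.094)).round(1).tolist() for e in(-.03,.03)])
print("panel",[w2p(p,(*(o+c@[-.087,y]),.05)).round(1).tolist() for y in (-.105,.105)])
cv2.imwrite("pics/w7.png",cv2.resize(i[40:240,80:480],(800,400),interpolation=cv2.INTER_CUBIC))
tool(*ro,.2,102.4)
E
```

```text
slot [[80.6, 148.2], [91.7, 207.5]]
slot [[116.0, 147.9], [124.9, 207.2]]
slot [[151.4, 147.6], [158.3, 206.9]]
slot [[186.9, 147.2], [191.6, 206.6]]
grip [[303.9, 89.2], [321.6, 135.5]]
grip [[343.5, 70.5], [359.7, 118.5]]
grip [[384.5, 51.1], [399.1, 100.8]]
grip [[427.1, 31.0], [439.9, 82.6]]
panel [[64.4, 84.3], [220.7, 82.8]]
grasp pt [0.6767 0.0178 0.2991] jaw ang 78.0 t 14.8333 inc mm [104.7 137.4  99.1] spin -24.4 q [-0.49  0.4   0.6   1.3  -0.22  1.5   1.45] grip 0.298 tilt [ 5.e-04  4.e-04 -1.e+00]
```

View pics/w7.png

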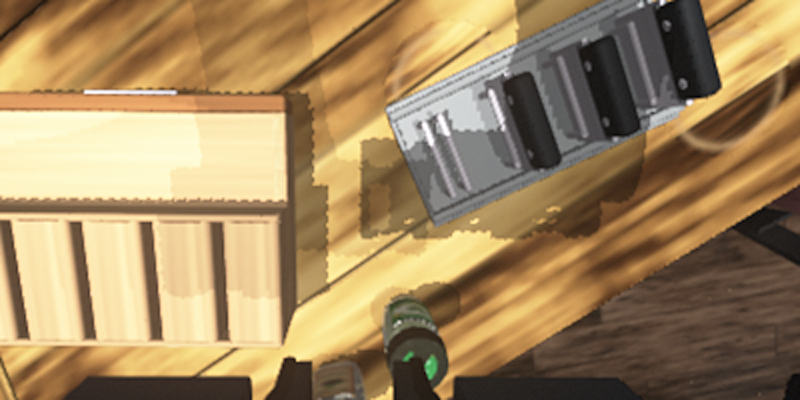

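The drawer is shut. Slot ends are within about 2 px of prediction, but the grips are several px off, so I'll refine both numerically from the same frame.

```bash
python3 - <<'E'
from h import *
import json
from scipy.optimize import minimize
p=json.load(open("w7.json"));i=cv2.imread("pics/w7raw.png");g=cv2.cvtColor(i,cv2.COLOR_BGR2GRAY)
m=(g<60).astype(np.uint8); m[:, :310]=0; m[132:]=0; m[:,445:]=0
n,l,st,ce=cv2.connectedComponentsWithStats(m); print([(s.tolist(),c.round(1)) for s,c in zip(st,ce) if s[4]>100][1:])
def box(x,y,t):
    P=[np.append(np.array([x,y])+rz(t)@[a,b],z) for a in(-.03,.03) for b in(-.007,.007) for z in(.066,.094)]
    return cv2.convexHull(np.array([w2p(p,q) for q in P],np.float32))
S=4;M=cv2.resize(m,None,fx=S,fy=S,interpolation=cv2.INTER_NEAREST)
def cost(v,lab):
    k=np.zeros_like(M);cv2.fillConvexPoly(k,np.round(box(v[0],v[1],v[2])*S+S/2-.5).astype(int),1)
    return 1-(k&lab).sum()/(k|lab).sum()
for j in range(1,n):
    if st[j,4]<150: continue
    lab=cv2.resize((l==j).astype(np.uint8),None,fx=S,fy=S,interpolation=cv2.INTER_NEAREST)
    x,y,_=p2w(p,*ce[j],.085)
    best=min((minimize(cost,[x+dx,y+dy,.216],args=(lab,),method="Nelder-Mead",options=dict(initial_simplex=[[x+dx,y+dy,.216],[x+dx+.006,y+dy,.216],[x+dx,y+dy+.006,.216],[x+dx,y+dy,.28]])) for dx in(-.004,.004) for dy in(-.004,.004)),key=lambda r:r.fun)
    print("grip",best.x[:2].round(4),"yaw",np.degrees(best.x[2]).round(1),"1-IoU",round(best.fun,3))
# slots: dark minima along rows
for v in range(155,206,8):
    r=cv2.GaussianBlur(g,(1,5),0)[v,70:222].astype(int)
    mins=[k+70 for k in range(4,len(r)-4) if r[k]==r[k-4:k+5].min() and r[k]<r[max(0,k-8):k+9].max()-60]
    print(v,mins)
cl=[g[130:225,int(u)].tolist() for u in (154,)];print(cl)
E
```

```text
[([406, 37, 34, 53, 1052], array([423.3,  64. ])), ([368, 58, 32, 52, 942], array([384.3,  83.4])), ([331, 76, 30, 49, 760], array([345.5, 100.4])), ([402, 111, 28, 18, 194], array([415.6, 118.8]))]
grip [0.5909 0.2416] yaw 12.3 1-IoU 0.233
grip [0.604  0.1936] yaw 13.1 1-IoU 0.164
grip [0.6142 0.1445] yaw 13.0 1-IoU 0.17
grip [0.6525 0.2151] yaw 86.3 1-IoU 0.76
155 [84, 120, 155, 190]
163 [86, 121, 156, 191]
171 [87, 122, 153, 155, 191]
179 [88, 123, 157, 192]
187 [90, 124, 158, 192]
195 [91, 125, 159, 189]
203 [92, 126, 157, 193]
[[246, 246, 244, 243, 242, 242, 243, 244, 226, 159, 152, 135, 126, 104, 98, 97, 112, 183, 229, 232, 183, 82, 88, 88, 89, 89, 90, 89, 87, 87, 87, 86, 86, 87, 88, 88, 87, 87, 86, 87, 88, 87, 88, 88, 86, 85, 84, 86, 87, 85, 86, 83, 85, 86, 89, 91, 96, 94, 96, 98, 102, 106, 110, 113, 119, 122, 129, 136, 141, 147, 154, 160, 164, 170, 174, 179, 183, 188, 191, 181, 189, 224, 225, 193, 187, 190, 198, 205, 208, 204, 199, 195, 194, 196, 196]]
```

Grips found at about (0.612,0.145), (0.602,0.194) and (0.589,0.242), yaw 13°. Moving over the first one.

>>> step_arm(
  increments=[
    {"claw": 0.4, "tx": 0.018, "ty": 0.022, "tz": 0.02, "spin": -6},
    {"claw": 0.4, "tx": 0.036, "ty": 0.044, "tz": 0.04, "spin": -12},
    {"claw": 0.4, "tx": 0.054, "ty": 0.066, "tz": 0.06, "spin": -18},
    {"claw": 0.4, "tx": 0.072, "ty": 0.088, "tz": 0.08, "spin": -25},
    {"claw": 0.4, "tx": 0.09, "ty": 0.111, "tz": 0.1, "spin": -25},
    {"claw": 0.4, "tx": 0.09, "ty": 0.111, "tz": 0.13, "spin": -25},
    {"claw": 0.4, "tx": 0.09, "ty": 0.111, "tz": 0.15, "spin": -25},
    {"claw": 0.4, "tx": 0.09, "ty": 0.111, "tz": 0.15, "spin": -25},
  ],
)

```text
time: 15.5
position: [0.6094, 0.1461, 0.3082]
tool_rot: [0.359, -3.114, 0.001]
ft_force: [-0.9, -0.7, -0.6]
grip_width: 0.4
```

```bash
python3 - <<'E'
from h import *
tool(.612,.1447,.080,103)
p=imaging.camera_params("wrist");i=imaging.get_image("wrist");cv2.imwrite("pics/w8.png",i[150:384,100:420])
print([w2p(p,(*(np.array([.612,.1447])+rz(np.radians(13))@[e,0]),.094))-[100,150] for e in(-.03,.03)])
E
```

```text
grasp pt [0.6083 0.1458 0.1447] jaw ang 103.1 t 15.5 inc mm [-3.8 -2.  64.7] spin 0.1 q [-0.65  0.36  0.46  1.64 -0.17  1.19  1.65] grip 0.4 tilt [-0.0069 -0.0014 -1.    ]
[array([153.75240626,  32.26212366]), array([153.74073027, 105.40806586])]
```

View pics/w8.png

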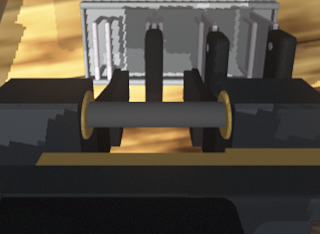

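The grip shows as a black bar at u≈153, row 30, matching the prediction. Descending and gripping.

>>> step_arm(
  increments=[
    {"claw": 0.4, "tx": -0.002, "ty": -0.002, "tz": 0.015, "spin": 0},
    {"claw": 0.4, "tx": -0.002, "ty": -0.002, "tz": 0.04, "spin": 0},
    {"claw": 0.4, "tx": -0.002, "ty": -0.002, "tz": 0.064, "spin": 0},
    {"claw": 0.4, "tx": -0.002, "ty": -0.002, "tz": 0.064, "spin": 0},
    {"claw": 0.05, "tx": -0.002, "ty": -0.002, "tz": 0.064, "spin": 0},
    {"claw": 0.05, "tx": -0.002, "ty": -0.002, "tz": 0.064, "spin": 0},
    {"claw": 0.05, "tx": -0.002, "ty": -0.002, "tz": 0.064, "spin": 0},
    {"claw": 0.05, "tx": -0.002, "ty": -0.002, "tz": 0.064, "spin": 0},
  ],
  force=25,
)

```text
time: 16.22
position: [0.6155, 0.1442, 0.2503]
tool_rot: [-0.356, 3.118, 0.001]
ft_force: [0.4, -0.1, 0.6]
grip_width: 0.18
```

```bash
python3 - <<'E'
from h import *
tool(.612,.1447,.080,103)
c=rz(np.radians(-12)); print("slots",[((np.array([.6238,-.1245])+c@[.031,y])).round(4).tolist() for y in(-.066,-.022,.022,.066)])
E
```

```text
grasp pt [0.616  0.1444 0.0868] jaw ang 103.0 t 16.2167 inc mm [3.9 1.2 6.8] spin 0.0 q [-0.63  0.42  0.44  1.69 -0.2   1.08  1.68] grip 0.18 tilt [ 0.0033  0.0013 -1.    ]
slots [[0.6404, -0.1955], [0.6495, -0.1525], [0.6587, -0.1094], [0.6678, -0.0664]]
```

>>> step_arm(
  increments=[
    {"claw": 0.05, "tx": 0, "ty": 0, "tz": -0.02, "spin": 0},
    {"claw": 0.05, "tx": 0, "ty": 0, "tz": -0.05, "spin": 0},
    {"claw": 0.05, "tx": 0, "ty": 0, "tz": -0.085, "spin": 0},
    {"claw": 0.05, "tx": 0, "ty": -0.02, "tz": -0.12, "spin": 4},
    {"claw": 0.05, "tx": -0.003, "ty": -0.05, "tz": -0.13, "spin": 9},
    {"claw": 0.05, "tx": -0.004, "ty": -0.08, "tz": -0.13, "spin": 14},
    {"claw": 0.05, "tx": -0.005, "ty": -0.11, "tz": -0.13, "spin": 20},
    {"claw": 0.05, "tx": -0.006, "ty": -0.14, "tz": -0.13, "spin": 25},
  ],
)

```text
time: 16.88
position: [0.6524, 0.0078, 0.3798]
tool_rot: [0.334, 3.122, 0.002]
ft_force: [0.0, -0.1, -0.2]
grip_width: 0.162
```

```bash
python3 - <<'E'
from h import *
tool(.6717,-.0672,.217,78)
E
```

```text
grasp pt [0.6527 0.0079 0.2163] jaw ang 77.8 t 16.8833 inc mm [-34.4 -69.4  -0.7] spin -0.2 q [-0.51  0.37  0.6   1.5  -0.21  1.33  1.46] grip 0.162 tilt [ 2.4e-03  8.0e-04 -1.0e+00]
```

>>> step_arm(
  increments=[
    {"claw": 0.05, "tx": -0.015, "ty": -0.03, "tz": 0, "spin": 0},
    {"claw": 0.05, "tx": -0.028, "ty": -0.055, "tz": 0, "spin": 0},
    {"claw": 0.05, "tx": -0.034, "ty": -0.069, "tz": 0, "spin": 0},
    {"claw": 0.05, "tx": -0.034, "ty": -0.069, "tz": 0, "spin": 0},
    {"claw": 0.05, "tx": -0.034, "ty": -0.069, "tz": 0, "spin": 0},
    {"claw": 0.05, "tx": -0.034, "ty": -0.069, "tz": 0.01, "spin": 0},
    {"claw": 0.05, "tx": -0.034, "ty": -0.069, "tz": 0.01, "spin": 0},
    {"claw": 0.05, "tx": -0.034, "ty": -0.069, "tz": 0.01, "spin": 0},
  ],
)

```text
time: 17.55
position: [0.6709, -0.0633, 0.367]
tool_rot: [-0.322, -3.123, -0.002]
ft_force: [-0.3, 1.0, -0.6]
grip_width: 0.157
```

```bash
python3 - <<'E'
from h import *
tool(.6717,-.0672,.186,78)
for n in("side","wrist"):
  i=imaging.get_image(n);p=imaging.camera_params(n)
  P=[(*(np.array([.6238,-.1245])+rz(np.radians(-12))@[.031+e,.066]),.102) for e in(-.039,.039)]
  print(n,[w2p(p,q).round(1).tolist() for q in P]); cv2.imwrite(f"pics/{n}9.png",i)
a=cv2.imread("pics/side9.png")[150:260,185:285];b=cv2.imread("pics/wrist9.png")[150:384,130:390]
cv2.imwrite("pics/m9.png",np.hstack([cv2.resize(a,(400,440),interpolation=cv2.INTER_CUBIC),cv2.resize(b,(400,440))]))
E
```

```text
grasp pt [ 0.6706 -0.0631  0.2035] jaw ang 78.2 t 17.55 inc mm [-2.  -3.8 17.5] spin 0.2 q [-0.39  0.44  0.61  1.46 -0.25  1.33  1.6 ] grip 0.157 tilt [-0.0019  0.0012 -1.    ]
side [[221.5, 196.1], [197.6, 190.3]]
wrist [[253.2, 151.2], [253.2, 230.8]]
```

View pics/m9.png

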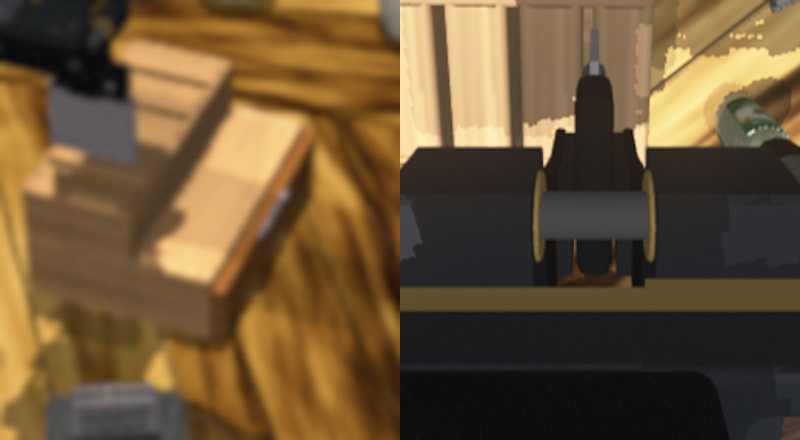

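```bash
python3 - <<'E'
from h import *
p=imaging.camera_params("wrist");c=rz(np.radians(-12));o=np.array([.6238,-.1245])
for r in (163,165,168):
  for z in(.119,.125): print(r,z,"caddy xy",(c.T@(p2w(p,258,r,z)[:2]-o)).round(4))
g=cv2.cvtColor(cv2.imread("pics/wrist9.png"),cv2.COLOR_BGR2GRAY)
print(g[150:200,258].tolist()); print(g[172,235:285].tolist())
tool(.67,-.067,.18,78)
E
```

```text
163 0.119 caddy xy [-0.0004  0.0702]
163 0.125 caddy xy [-0.0015  0.0701]
165 0.119 caddy xy [0.0013 0.0702]
165 0.125 caddy xy [0.0001 0.0702]
168 0.119 caddy xy [0.0039 0.0702]
168 0.125 caddy xy [0.0027 0.0702]
[121, 119, 113, 109, 113, 112, 113, 112, 111, 112, 113, 112, 111, 112, 111, 103, 93, 91, 89, 90, 91, 90, 91, 88, 86, 85, 86, 86, 85, 86, 88, 88, 102, 123, 125, 124, 124, 124, 127, 103, 41, 33, 38, 32, 36, 35, 34, 33, 35, 36]
[127, 122, 118, 117, 117, 117, 119, 118, 117, 113, 112, 106, 91, 82, 111, 122, 120, 122, 106, 92, 90, 91, 92, 91, 110, 118, 118, 119, 119, 117, 115, 113, 114, 115, 116, 116, 116, 116, 118, 117, 116, 117, 118, 121, 123, 126, 128, 128, 122, 142]
grasp pt [ 0.6711 -0.064   0.2044] jaw ang 78.2 t 17.65 inc mm [ 0.4 -3.2 24.4] spin 0.2 q [-0.39  0.44  0.61  1.45 -0.25  1.33  1.6 ] grip 0.161 tilt [-3.e-04  6.e-04 -1.e+00]
```

>>> step_arm(
  increments=[
    {"claw": 0.05, "tx": 0.002, "ty": 0, "tz": 0, "spin": 0},
    {"claw": 0.05, "tx": 0.002, "ty": 0, "tz": 0, "spin": 0},
    {"claw": 0.05, "tx": 0.002, "ty": 0, "tz": 0, "spin": 0},
    {"claw": 0.05, "tx": 0.002, "ty": 0, "tz": 0, "spin": 0},
  ],
)

```text
time: 17.98
position: [0.6692, -0.065, 0.3683]
tool_rot: [0.327, 3.124, 0.0]
ft_force: [0.1, 0.5, -0.6]
grip_width: 0.156
```

```bash
python3 - <<'E'
from h import *
tool(.669,-.067,.186,78)
E
```

```text
grasp pt [ 0.6693 -0.0649  0.2048] jaw ang 78.1 t 17.9833 inc mm [-0.2 -2.1 18.8] spin 0.1 q [-0.39  0.43  0.61  1.46 -0.25  1.33  1.6 ] grip 0.156 tilt [ 4.e-04  1.e-04 -1.e+00]
```

>>> step_arm(
  increments=[
    {"claw": 0.05, "tx": 0, "ty": -0.002, "tz": 0, "spin": 0},
    {"claw": 0.05, "tx": 0, "ty": -0.002, "tz": 0.006, "spin": 0},
    {"claw": 0.05, "tx": 0, "ty": -0.002, "tz": 0.012, "spin": 0},
    {"claw": 0.05, "tx": 0, "ty": -0.002, "tz": 0.018, "spin": 0},
    {"claw": 0.05, "tx": 0, "ty": -0.002, "tz": 0.023, "spin": 0},
    {"claw": 0.05, "tx": 0, "ty": -0.002, "tz": 0.028, "spin": 0},
    {"claw": 0.05, "tx": 0, "ty": -0.002, "tz": 0.033, "spin": 0},
    {"claw": 0.05, "tx": 0, "ty": -0.002, "tz": 0.035, "spin": 0},
  ],
)

```text
time: 18.65
position: [0.6685, -0.0668, 0.3318]
tool_rot: [-0.327, -3.123, 0.0]
ft_force: [0.6, -0.7, -0.6]
grip_width: 0.157
```

No contact force and the blade is 14 mm below the mouth: it's in. Continuing.

>>> step_arm(
  increments=[
    {"claw": 0.05, "tx": 0, "ty": 0, "tz": 0.008, "spin": 0},
    {"claw": 0.05, "tx": 0, "ty": 0, "tz": 0.016, "spin": 0},
    {"claw": 0.05, "tx": 0, "ty": 0, "tz": 0.023, "spin": 0},
    {"claw": 0.05, "tx": 0, "ty": 0, "tz": 0.027, "spin": 0},
    {"claw": 0.05, "tx": 0, "ty": 0, "tz": 0.03, "spin": 0},
    {"claw": 0.05, "tx": 0, "ty": 0, "tz": 0.031, "spin": 0},
    {"claw": 0.05, "tx": 0, "ty": 0, "tz": 0.031, "spin": 0},
  ],
)

```text
time: 19.23
position: [0.6687, -0.067, 0.3023]
tool_rot: [-0.327, -3.124, -0.0]
ft_force: [-0.3, -0.8, 0.2]
grip_width: 0.16
```

>>> step_arm(
  increments=[
    {"claw": 0.05, "tx": 0, "ty": 0, "tz": 0.002, "spin": 0},
    {"claw": 0.05, "tx": 0, "ty": 0, "tz": 0.003, "spin": 0},
    {"claw": 0.05, "tx": 0, "ty": 0, "tz": 0.003, "spin": 0},
  ],
)

```text
time: 19.48
position: [0.6689, -0.0672, 0.3021]
tool_rot: [0.327, 3.123, 0.002]
ft_force: [-5.1, 1.4, 12.8]
grip_width: 0.158
```

Bottomed (12.8 N). Releasing and going back to the rack for the second.

>>> step_arm(
  increments=[
    {"claw": 0.36, "tx": 0, "ty": 0, "tz": -0.003, "spin": 0},
    {"claw": 0.36, "tx": 0, "ty": 0, "tz": -0.003, "spin": 0},
    {"claw": 0.36, "tx": 0, "ty": 0, "tz": -0.003, "spin": 0},
    {"claw": 0.36, "tx": 0, "ty": 0, "tz": -0.02, "spin": 0},
    {"claw": 0.36, "tx": 0, "ty": 0, "tz": -0.05, "spin": 0},
    {"claw": 0.36, "tx": 0.01, "ty": 0.02, "tz": -0.075, "spin": 0},
    {"claw": 0.36, "tx": 0.025, "ty": 0.05, "tz": -0.075, "spin": -5},
    {"claw": 0.36, "tx": 0.04, "ty": 0.08, "tz": -0.075, "spin": -10},
  ],
)

```text
time: 20.15
position: [0.6465, 0.0188, 0.3759]
tool_rot: [0.053, 3.137, -0.001]
ft_force: [-0.1, 1.2, -1.9]
grip_width: 0.357
```

```bash
python3 - <<'E'
from h import *
tool(.603,.194,.150,103)
E
```

```text
grasp pt [0.6472 0.0187 0.2124] jaw ang 88.1 t 20.15 inc mm [ 50.3 173.8  62.1] spin -14.9 q [-0.51  0.36  0.56  1.52 -0.19  1.32  1.61] grip 0.357 tilt [ 4.1e-03 -4.0e-04 -1.0e+00]
```

>>> step_arm(
  increments=[
    {"claw": 0.4, "tx": 0.01, "ty": 0.03, "tz": 0, "spin": -5},
    {"claw": 0.4, "tx": 0.02, "ty": 0.065, "tz": 0, "spin": -10},
    {"claw": 0.4, "tx": 0.03, "ty": 0.1, "tz": 0.01, "spin": -15},
    {"claw": 0.4, "tx": 0.04, "ty": 0.135, "tz": 0.03, "spin": -15},
    {"claw": 0.4, "tx": 0.05, "ty": 0.174, "tz": 0.05, "spin": -15},
    {"claw": 0.4, "tx": 0.05, "ty": 0.174, "tz": 0.067, "spin": -15},
    {"claw": 0.4, "tx": 0.05, "ty": 0.174, "tz": 0.067, "spin": -15},
    {"claw": 0.4, "tx": 0.05, "ty": 0.174, "tz": 0.067, "spin": -15},
  ],
)

```text
time: 20.82
position: [0.6017, 0.1953, 0.3058]
tool_rot: [0.358, -3.119, 0.003]
ft_force: [1.0, -0.7, 0.8]
grip_width: 0.401
```

```bash
python3 - <<'E'
from h import *
tool(.603,.1938,.084,103)
p=imaging.camera_params("wrist");i=imaging.get_image("wrist");g=cv2.cvtColor(i,cv2.COLOR_BGR2GRAY)
e=[w2p(p,(*(np.array([.603,.1938])+rz(np.radians(13))@[e,0]),.094)).round(1) for e in(-.03,.03)];print(e)
for r in(2,10,20):
  v=int(e[0][1])+r; print(v,[k for k in range(200,330) if g[v,k]<50])
u=int(e[0][0]); print([(k,int(g[k,u])) for k in range(int(e[0][1])-12,int(e[0][1])+10,2)])
E
```

```text
grasp pt [0.6014 0.1949 0.1423] jaw ang 103.1 t 20.8167 inc mm [-1.5 -1.4 58.3] spin 0.1 q [-0.71  0.37  0.44  1.63 -0.16  1.18  1.57] grip 0.401 tilt [-0.002  -0.0019 -1.    ]
[array([254.5, 180.2]), array([254.4, 254.4])]
182 [247, 248, 249, 250, 251, 252, 253, 254, 255, 256, 257, 258, 259, 260, 261, 262, 308, 309, 310, 311, 312, 313, 314, 315, 316, 317, 318, 319, 320, 321, 322, 323, 324, 325, 326, 327, 328, 329]
190 [246, 247, 248, 249, 250, 251, 252, 253, 254, 255, 256, 257, 258, 259, 260, 261, 262, 311, 312, 313, 314, 315, 316, 317, 318, 319, 320, 321, 322, 323, 324, 325, 326, 327, 328, 329]
200 [246, 247, 248, 249, 250, 251, 252, 253, 254, 255, 256, 257, 258, 259, 260, 261, 262, 307, 308, 309, 310, 311, 312, 313, 314, 315, 316, 317, 318, 319, 320, 321, 322, 323, 324, 325, 326, 327, 328, 329]
[(168, 97), (170, 110), (172, 135), (174, 138), (176, 77), (178, 38), (180, 41), (182, 38), (184, 42), (186, 41), (188, 41)]
```

>>> step_arm(
  increments=[
    {"claw": 0.4, "tx": 0, "ty": -0.001, "tz": 0.015, "spin": 0},
    {"claw": 0.4, "tx": 0, "ty": -0.001, "tz": 0.04, "spin": 0},
    {"claw": 0.4, "tx": 0, "ty": -0.001, "tz": 0.057, "spin": 0},
    {"claw": 0.4, "tx": 0, "ty": -0.001, "tz": 0.057, "spin": 0},
    {"claw": 0.05, "tx": 0, "ty": -0.001, "tz": 0.057, "spin": 0},
    {"claw": 0.05, "tx": 0, "ty": -0.001, "tz": 0.057, "spin": 0},
    {"claw": 0.05, "tx": 0, "ty": -0.001, "tz": 0.057, "spin": 0},
    {"claw": 0.05, "tx": 0, "ty": -0.001, "tz": 0.057, "spin": 0},
  ],
)

```text
time: 21.53
position: [0.6031, 0.194, 0.2519]
tool_rot: [-0.356, 3.118, 0.001]
ft_force: [0.6, -0.7, -1.0]
grip_width: 0.186
```

```bash
python3 - <<'E'
from h import *
tool(.602,.1938,.080,103)
E
```

```text
grasp pt [0.6036 0.1943 0.0884] jaw ang 103.0 t 21.5333 inc mm [ 1.7 -0.1  8.4] spin 0.0 q [-0.69  0.42  0.42  1.68 -0.19  1.08  1.59] grip 0.186 tilt [ 0.0028  0.0013 -1.    ]
```

Gripped. Lifting higher this time to clear the placed scraper, whose top is at 145 mm.

>>> step_arm(
  increments=[
    {"claw": 0.05, "tx": 0, "ty": 0, "tz": -0.02, "spin": 0},
    {"claw": 0.05, "tx": 0, "ty": 0, "tz": -0.05, "spin": 0},
    {"claw": 0.05, "tx": 0, "ty": 0, "tz": -0.085, "spin": 0},
    {"claw": 0.05, "tx": 0, "ty": 0, "tz": -0.12, "spin": 0},
    {"claw": 0.05, "tx": 0.001, "ty": -0.02, "tz": -0.15, "spin": 5},
    {"claw": 0.05, "tx": 0.002, "ty": -0.05, "tz": -0.16, "spin": 10},
    {"claw": 0.05, "tx": 0.003, "ty": -0.085, "tz": -0.16, "spin": 16},
    {"claw": 0.05, "tx": 0.005, "ty": -0.12, "tz": -0.16, "spin": 21},
  ],
)

```text
time: 22.2
position: [0.6249, 0.0755, 0.4125]
tool_rot: [0.222, 3.13, 0.003]
ft_force: [-0.5, -1.0, -1.6]
grip_width: 0.155
```

>>> step_arm(
  increments=[
    {"claw": 0.05, "tx": 0, "ty": -0.03, "tz": 0, "spin": 4},
    {"claw": 0.05, "tx": -0.01, "ty": -0.06, "tz": 0, "spin": 4},
    {"claw": 0.05, "tx": -0.025, "ty": -0.095, "tz": 0, "spin": 4},
    {"claw": 0.05, "tx": -0.04, "ty": -0.13, "tz": 0, "spin": 4},
    {"claw": 0.05, "tx": -0.05, "ty": -0.16, "tz": 0, "spin": 4},
    {"claw": 0.05, "tx": -0.05, "ty": -0.16, "tz": 0, "spin": 4},
    {"claw": 0.05, "tx": -0.05, "ty": -0.16, "tz": 0, "spin": 4},
  ],
)

```text
time: 22.78
position: [0.6511, -0.0928, 0.4102]
tool_rot: [-0.337, -3.123, 0.001]
ft_force: [0.7, -0.1, -1.4]
grip_width: 0.159
```

```bash
python3 - <<'E'
from h import *
tool(.6602,-.1097,.2,78.1)
E
```

```text
grasp pt [ 0.651  -0.093   0.2467] jaw ang 77.7 t 22.7833 inc mm [-12.5 -14.4  46.7] spin -0.4 q [-0.38  0.38  0.64  1.44 -0.23  1.39  1.62] grip 0.159 tilt [-4.e-04 -8.e-04 -1.e+00]
```

>>> step_arm(
  increments=[
    {"claw": 0.05, "tx": -0.012, "ty": -0.014, "tz": 0, "spin": -0.4},
    {"claw": 0.05, "tx": -0.012, "ty": -0.014, "tz": 0.02, "spin": -0.4},
    {"claw": 0.05, "tx": -0.012, "ty": -0.014, "tz": 0.04, "spin": -0.4},
    {"claw": 0.05, "tx": -0.012, "ty": -0.014, "tz": 0.04, "spin": -0.4},
    {"claw": 0.05, "tx": -0.012, "ty": -0.014, "tz": 0.04, "spin": -0.4},
    {"claw": 0.05, "tx": -0.012, "ty": -0.014, "tz": 0.04, "spin": -0.4},
  ],
)

```text
time: 23.28
position: [0.661, -0.1042, 0.3711]
tool_rot: [0.313, 3.125, 0.001]
ft_force: [-0.3, -0.0, -0.0]
grip_width: 0.159
```

```bash
python3 - <<'E'
from h import *
tool(.6602,-.1097,.2,78.1)
p=imaging.camera_params("wrist");i=imaging.get_image("wrist");cv2.imwrite("pics/w10.png",i)
g=cv2.cvtColor(i,cv2.COLOR_BGR2GRAY);o=np.array([.6238,-.1245]);c=rz(np.radians(-12))
print([w2p(p,(*(o+c@[.031-.034,.022]),z)).round(1).tolist() for z in(.102,.124)])
for v in(158,164,170,174):print(v,g[v,225:290].tolist())
E
```

```text
grasp pt [ 0.6612 -0.1041  0.2076] jaw ang 78.5 t 23.2833 inc mm [-0.2 -5.7  7.6] spin 0.4 q [-0.35  0.42  0.63  1.47 -0.25  1.33  1.67] grip 0.159 tilt [ 1.e-03  7.e-04 -1.e+00]
[[250.5, 157.4], [250.1, 161.7]]
158 [123, 122, 123, 125, 128, 130, 132, 134, 132, 127, 123, 122, 122, 122, 125, 124, 122, 116, 115, 109, 90, 81, 116, 128, 125, 126, 127, 129, 108, 106, 113, 117, 122, 125, 124, 125, 125, 124, 123, 121, 121, 120, 121, 121, 123, 121, 122, 124, 122, 124, 121, 123, 126, 129, 130, 132, 131, 127, 122, 122, 122, 122, 123, 124, 121]
164 [122, 121, 121, 124, 126, 130, 132, 132, 130, 126, 120, 119, 121, 121, 123, 123, 120, 117, 114, 108, 87, 83, 112, 122, 121, 121, 121, 122, 104, 104, 112, 116, 121, 124, 124, 123, 124, 122, 120, 120, 118, 119, 120, 120, 120, 122, 121, 121, 121, 120, 121, 122, 126, 130, 130, 132, 129, 129, 132, 146, 156, 137, 123, 122, 117]
170 [120, 121, 120, 123, 125, 129, 131, 130, 129, 125, 119, 119, 119, 121, 123, 122, 120, 114, 113, 107, 86, 82, 119, 132, 129, 130, 132, 128, 100, 87, 91, 91, 91, 95, 116, 124, 123, 120, 118, 118, 116, 117, 119, 118, 121, 119, 119, 120, 118, 118, 120, 122, 126, 129, 131, 131, 126, 119, 142, 155, 135, 121, 121, 120, 117]
174 [120, 119, 120, 121, 125, 129, 132, 131, 128, 124, 119, 119, 120, 120, 121, 121, 118, 115, 112, 105, 84, 82, 111, 118, 117, 118, 118, 109, 93, 90, 92, 93, 91, 97, 116, 122, 121, 117, 118, 116, 116, 117, 116, 119, 120, 119, 119, 119, 118, 118, 119, 123, 125, 130, 130, 129, 125, 127, 128, 145, 156, 133, 120, 120, 115]
```

>>> step_arm(
  increments=[
    {"claw": 0.05, "tx": 0.003, "ty": -0.004, "tz": 0, "spin": 0.4},
    {"claw": 0.05, "tx": 0.003, "ty": -0.004, "tz": 0, "spin": 0.4},
    {"claw": 0.05, "tx": 0.003, "ty": -0.004, "tz": 0, "spin": 0.4},
    {"claw": 0.05, "tx": 0.003, "ty": -0.004, "tz": 0, "spin": 0.4},
  ],
)

```text
time: 23.67
position: [0.657, -0.1089, 0.3706]
tool_rot: [0.327, 3.124, 0.001]
ft_force: [-0.2, 0.4, -0.8]
grip_width: 0.162
```

```bash
python3 - <<'E'
from h import *
tool(.6582,-.1097,.1394,78.1)
E
```

```text
grasp pt [ 0.6572 -0.1088  0.2071] jaw ang 78.0 t 23.6667 inc mm [-1.1 -0.7 67.7] spin -0.1 q [-0.35  0.42  0.64  1.48 -0.25  1.33  1.67] grip 0.162 tilt [ 9.e-04  2.e-04 -1.e+00]
```

>>> step_arm(
  increments=[
    {"claw": 0.05, "tx": 0, "ty": -0.001, "tz": 0.008, "spin": 0},
    {"claw": 0.05, "tx": 0, "ty": -0.001, "tz": 0.014, "spin": 0},
    {"claw": 0.05, "tx": 0, "ty": -0.001, "tz": 0.02, "spin": 0},
    {"claw": 0.05, "tx": 0, "ty": -0.001, "tz": 0.025, "spin": 0},
    {"claw": 0.05, "tx": 0, "ty": -0.001, "tz": 0.03, "spin": 0},
    {"claw": 0.05, "tx": 0, "ty": -0.001, "tz": 0.035, "spin": 0},
    {"claw": 0.05, "tx": 0, "ty": -0.001, "tz": 0.038, "spin": 0},
    {"claw": 0.05, "tx": 0, "ty": -0.001, "tz": 0.038, "spin": 0},
  ],
)

```text
time: 24.33
position: [0.6567, -0.1096, 0.331]
tool_rot: [-0.327, -3.123, 0.0]
ft_force: [0.5, 0.4, -0.3]
grip_width: 0.158
```

>>> step_arm(
  increments=[
    {"claw": 0.05, "tx": 0, "ty": 0, "tz": 0.008, "spin": 0},
    {"claw": 0.05, "tx": 0, "ty": 0, "tz": 0.016, "spin": 0},
    {"claw": 0.05, "tx": 0, "ty": 0, "tz": 0.022, "spin": 0},
    {"claw": 0.05, "tx": 0, "ty": 0, "tz": 0.026, "spin": 0},
    {"claw": 0.05, "tx": 0, "ty": 0, "tz": 0.029, "spin": 0},
    {"claw": 0.05, "tx": 0, "ty": 0, "tz": 0.03, "spin": 0},
    {"claw": 0.05, "tx": 0, "ty": 0, "tz": 0.031, "spin": 0},
  ],
)

```text
time: 24.92
position: [0.6567, -0.1099, 0.3042]
tool_rot: [-0.327, -3.124, -0.002]
ft_force: [-7.0, 2.5, 20.0]
grip_width: 0.158
```

Bottomed (20 N at the expected height). Release, then go for the third.

>>> step_arm(
  increments=[
    {"claw": 0.33, "tx": 0, "ty": 0, "tz": -0.003, "spin": 0},
    {"claw": 0.33, "tx": 0, "ty": 0, "tz": -0.003, "spin": 0},
    {"claw": 0.33, "tx": 0, "ty": 0, "tz": -0.003, "spin": 0},
    {"claw": 0.33, "tx": 0, "ty": 0, "tz": -0.02, "spin": 0},
    {"claw": 0.33, "tx": 0, "ty": 0, "tz": -0.05, "spin": 0},
    {"claw": 0.33, "tx": 0.01, "ty": 0.02, "tz": -0.08, "spin": 0},
    {"claw": 0.36, "tx": 0.025, "ty": 0.05, "tz": -0.09, "spin": -5},
    {"claw": 0.36, "tx": 0.04, "ty": 0.085, "tz": -0.09, "spin": -10},
  ],
)

```text
time: 25.58
position: [0.6357, -0.0204, 0.3946]
tool_rot: [0.055, 3.135, -0.002]
ft_force: [1.3, 0.9, 0.3]
grip_width: 0.355
```

```bash
python3 - <<'E'
from h import *
tool(.590,.242,.150,103)
E
```

```text
grasp pt [ 0.6367 -0.0207  0.2311] jaw ang 88.0 t 25.5833 inc mm [ 56.5 261.   80.4] spin -15.0 q [-0.48  0.32  0.59  1.53 -0.18  1.34  1.66] grip 0.355 tilt [ 0.0063 -0.0014 -1.    ]
```

>>> step_arm(
  increments=[
    {"claw": 0.4, "tx": 0.005, "ty": 0.035, "tz": 0, "spin": -5},
    {"claw": 0.4, "tx": 0.01, "ty": 0.07, "tz": 0, "spin": -10},
    {"claw": 0.4, "tx": 0.02, "ty": 0.105, "tz": 0.01, "spin": -15},
    {"claw": 0.4, "tx": 0.03, "ty": 0.14, "tz": 0.03, "spin": -15},
    {"claw": 0.4, "tx": 0.04, "ty": 0.175, "tz": 0.05, "spin": -15},
    {"claw": 0.4, "tx": 0.05, "ty": 0.21, "tz": 0.067, "spin": -15},
    {"claw": 0.4, "tx": 0.056, "ty": 0.24, "tz": 0.08, "spin": -15},
    {"claw": 0.4, "tx": 0.056, "ty": 0.261, "tz": 0.085, "spin": -15},
  ],
)

```text
time: 26.25
position: [0.5855, 0.2488, 0.3028]
tool_rot: [0.364, -3.115, -0.001]
ft_force: [0.1, 0.0, -0.8]
grip_width: 0.398
```

>>> step_arm(
  increments=[
    {"claw": 0.4, "tx": 0, "ty": 0, "tz": 0, "spin": 0},
    {"claw": 0.4, "tx": 0, "ty": 0, "tz": 0, "spin": 0},
    {"claw": 0.4, "tx": 0, "ty": 0, "tz": 0, "spin": 0},
  ],
)

```text
time: 26.5
position: [0.5886, 0.2435, 0.3059]
tool_rot: [-0.356, 3.121, -0.002]
ft_force: [1.1, -0.3, 0.6]
grip_width: 0.402
```

```bash
python3 - <<'E'
from h import *
C=np.array([.590,.242])
tool(*C,.084,103)
p=imaging.camera_params("wrist");i=imaging.get_image("wrist");g=cv2.cvtColor(i,cv2.COLOR_BGR2GRAY)
e=[w2p(p,(*(C+rz(np.radians(13))@[e,0]),.094)).round(1) for e in(-.03,.03)];print(e)
for r in(4,20):
  v=int(e[0][1])+r; d=[k for k in range(200,310) if g[v,k]<50];print(v,d[:1],d[-1:],len(d))
u=int(e[0][0]); print([(k,int(g[k,u])) for k in range(int(e[0][1])-12,int(e[0][1])+10,2)])
E
```

```text
grasp pt [0.5887 0.2432 0.1424] jaw ang 103.0 t 26.5 inc mm [-1.  -1.4 58.4] spin -0.0 q [-0.77  0.37  0.42  1.62 -0.16  1.18  1.48] grip 0.402 tilt [ 3.0e-04 -1.2e-03 -1.0e+00]
[array([254.3, 179.6]), array([254.4, 253.7])]
183 [246] [263] 18
199 [246] [263] 18
[(167, 85), (169, 95), (171, 121), (173, 122), (175, 89), (177, 33), (179, 34), (181, 34), (183, 35), (185, 37), (187, 36)]
```

The third grip matches the prediction (centre 254.5). Grasping.

>>> step_arm(
  increments=[
    {"claw": 0.4, "tx": 0, "ty": -0.001, "tz": 0.015, "spin": 0},
    {"claw": 0.4, "tx": 0, "ty": -0.001, "tz": 0.04, "spin": 0},
    {"claw": 0.4, "tx": 0, "ty": -0.001, "tz": 0.057, "spin": 0},
    {"claw": 0.4, "tx": 0, "ty": -0.001, "tz": 0.057, "spin": 0},
    {"claw": 0.05, "tx": 0, "ty": -0.001, "tz": 0.057, "spin": 0},
    {"claw": 0.05, "tx": 0, "ty": -0.001, "tz": 0.057, "spin": 0},
    {"claw": 0.05, "tx": 0, "ty": -0.001, "tz": 0.057, "spin": 0},
    {"claw": 0.05, "tx": 0, "ty": -0.001, "tz": 0.057, "spin": 0},
  ],
)

```text
time: 27.22
position: [0.5892, 0.2434, 0.2507]
tool_rot: [-0.356, 3.119, 0.002]
ft_force: [-1.2, -1.5, 0.5]
grip_width: 0.179
```

```bash
python3 - <<'E'
from h import *
tool(.590,.242,.080,103)
E
```

```text
grasp pt [0.5896 0.2436 0.0872] jaw ang 103.0 t 27.2167 inc mm [-0.  -1.7  7.2] spin 0.0 q [-0.76  0.42  0.4   1.67 -0.19  1.08  1.5 ] grip 0.179 tilt [ 0.0024  0.0013 -1.    ]
```

>>> step_arm(
  increments=[
    {"claw": 0.05, "tx": 0, "ty": 0, "tz": -0.02, "spin": 0},
    {"claw": 0.05, "tx": 0, "ty": 0, "tz": -0.05, "spin": 0},
    {"claw": 0.05, "tx": 0, "ty": 0, "tz": -0.085, "spin": 0},
    {"claw": 0.05, "tx": 0, "ty": 0, "tz": -0.12, "spin": 0},
    {"claw": 0.05, "tx": 0.001, "ty": -0.02, "tz": -0.15, "spin": 5},
    {"claw": 0.05, "tx": 0.003, "ty": -0.05, "tz": -0.16, "spin": 10},
    {"claw": 0.05, "tx": 0.005, "ty": -0.085, "tz": -0.16, "spin": 16},
    {"claw": 0.05, "tx": 0.008, "ty": -0.12, "tz": -0.16, "spin": 21},
  ],
)

```text
time: 27.88
position: [0.608, 0.1241, 0.4115]
tool_rot: [0.222, 3.13, 0.003]
ft_force: [0.4, 0.4, -2.6]
grip_width: 0.158
```

```bash
python3 - <<'E'
from h import *
tool(.648,-.1525,.2467,78.1)
E
```

```text
grasp pt [0.6087 0.1243 0.248 ] jaw ang 81.9 t 27.8833 inc mm [ -78.1 -268.5    1. ] spin 3.8 q [-0.69  0.27  0.54  1.54 -0.14  1.36  1.3 ] grip 0.158 tilt [ 0.0039  0.0017 -1.    ]
```

>>> step_arm(
  increments=[
    {"claw": 0.05, "tx": -0.01, "ty": -0.035, "tz": 0, "spin": 3.8},
    {"claw": 0.05, "tx": -0.02, "ty": -0.07, "tz": 0, "spin": 3.8},
    {"claw": 0.05, "tx": -0.03, "ty": -0.105, "tz": 0, "spin": 3.8},
    {"claw": 0.05, "tx": -0.04, "ty": -0.14, "tz": 0, "spin": 3.8},
    {"claw": 0.05, "tx": -0.05, "ty": -0.175, "tz": 0, "spin": 3.8},
    {"claw": 0.05, "tx": -0.06, "ty": -0.21, "tz": 0, "spin": 3.8},
    {"claw": 0.05, "tx": -0.07, "ty": -0.24, "tz": 0, "spin": 3.8},
    {"claw": 0.05, "tx": -0.078, "ty": -0.268, "tz": 0, "spin": 3.8},
  ],
)

```text
time: 28.55
position: [0.6478, -0.1539, 0.41]
tool_rot: [0.323, 3.123, -0.0]
ft_force: [-0.3, -0.2, -1.1]
grip_width: 0.159
```

>>> step_arm(
  increments=[
    {"claw": 0.05, "tx": 0, "ty": 0, "tz": 0, "spin": 0},
    {"claw": 0.05, "tx": 0, "ty": 0, "tz": 0.02, "spin": 0},
    {"claw": 0.05, "tx": 0, "ty": 0, "tz": 0.04, "spin": 0},
    {"claw": 0.05, "tx": 0, "ty": 0, "tz": 0.04, "spin": 0},
    {"claw": 0.05, "tx": 0, "ty": 0, "tz": 0.04, "spin": 0},
    {"claw": 0.05, "tx": 0, "ty": 0, "tz": 0.04, "spin": 0},
    {"claw": 0.05, "tx": 0, "ty": 0, "tz": 0.04, "spin": 0},
  ],
)

```text
time: 29.13
position: [0.6484, -0.1513, 0.3709]
tool_rot: [0.321, 3.123, -0.0]
ft_force: [-0.8, -0.1, -0.8]
grip_width: 0.157
```

```bash
python3 - <<'E'
from h import *
tool(.6476,-.1529,.1382,78.1)
p=imaging.camera_params("wrist");i=imaging.get_image("wrist");cv2.imwrite("pics/w11.png",i)
g=cv2.cvtColor(i,cv2.COLOR_BGR2GRAY);o=np.array([.6238,-.1245]);c=rz(np.radians(-12))
print([w2p(p,(*(o+c@[.031-.034,-.022]),z)).round(1).tolist() for z in(.102,.126)])
for v in(158,164,168,172):print(v,g[v,235:275].tolist())
E
```

```text
grasp pt [ 0.6488 -0.1514  0.2074] jaw ang 78.3 t 29.1333 inc mm [ 1.  -1.7 69.2] spin 0.2 q [-0.3   0.42  0.66  1.48 -0.26  1.33  1.74] grip 0.157 tilt [ 2.6e-03 -4.0e-04 -1.0e+00]
[[255.7, 159.8], [255.7, 164.8]]
158 [131, 133, 134, 135, 129, 125, 124, 123, 125, 126, 126, 125, 121, 118, 114, 99, 98, 122, 131, 128, 129, 128, 131, 101, 98, 112, 117, 122, 125, 128, 126, 127, 128, 125, 124, 124, 123, 123, 123, 124]
164 [130, 133, 133, 133, 129, 122, 121, 123, 123, 123, 125, 122, 119, 116, 111, 96, 105, 122, 125, 125, 125, 124, 118, 94, 99, 112, 116, 121, 123, 125, 125, 125, 125, 123, 121, 122, 121, 120, 121, 122]
168 [130, 133, 134, 133, 128, 122, 120, 121, 123, 124, 124, 122, 119, 116, 111, 95, 105, 122, 125, 120, 117, 119, 113, 94, 99, 112, 115, 122, 124, 123, 126, 125, 125, 121, 121, 119, 120, 121, 122, 121]
172 [128, 132, 134, 132, 129, 121, 120, 120, 122, 122, 125, 123, 118, 115, 109, 93, 107, 126, 110, 91, 92, 94, 93, 87, 99, 111, 117, 122, 124, 123, 123, 123, 122, 120, 120, 118, 118, 120, 121, 122]
```

The blade sits 1 px right of the slot centre (254.5) and about 3 mm too far back. Correct and insert.

>>> step_arm(
  increments=[
    {"claw": 0.05, "tx": 0.003, "ty": -0.001, "tz": 0, "spin": 0.2},
    {"claw": 0.05, "tx": 0.003, "ty": -0.001, "tz": 0.008, "spin": 0.2},
    {"claw": 0.05, "tx": 0.003, "ty": -0.001, "tz": 0.014, "spin": 0.2},
    {"claw": 0.05, "tx": 0.003, "ty": -0.001, "tz": 0.02, "spin": 0.2},
    {"claw": 0.05, "tx": 0.003, "ty": -0.001, "tz": 0.026, "spin": 0.2},
    {"claw": 0.05, "tx": 0.003, "ty": -0.001, "tz": 0.032, "spin": 0.2},
    {"claw": 0.05, "tx": 0.003, "ty": -0.001, "tz": 0.038, "spin": 0.2},
    {"claw": 0.05, "tx": 0.003, "ty": -0.001, "tz": 0.038, "spin": 0.2},
  ],
)

```text
time: 29.85
position: [0.6444, -0.1515, 0.3291]
tool_rot: [-0.327, -3.122, -0.0]
ft_force: [-0.8, -0.8, -1.3]
grip_width: 0.161
```

>>> step_arm(
  increments=[
    {"claw": 0.05, "tx": 0, "ty": 0, "tz": 0.008, "spin": 0},
    {"claw": 0.05, "tx": 0, "ty": 0, "tz": 0.016, "spin": 0},
    {"claw": 0.05, "tx": 0, "ty": 0, "tz": 0.022, "spin": 0},
    {"claw": 0.05, "tx": 0, "ty": 0, "tz": 0.026, "spin": 0},
    {"claw": 0.05, "tx": 0, "ty": 0, "tz": 0.028, "spin": 0},
    {"claw": 0.05, "tx": 0, "ty": 0, "tz": 0.029, "spin": 0},
    {"claw": 0.05, "tx": 0, "ty": 0, "tz": 0.03, "spin": 0},
  ],
)

```text
time: 30.43
position: [0.6447, -0.1519, 0.3029]
tool_rot: [-0.327, -3.124, -0.002]
ft_force: [-5.5, 1.9, 14.2]
grip_width: 0.156
```

Bottomed. Release, rise and check.

>>> step_arm(
  increments=[
    {"claw": 0.33, "tx": 0, "ty": 0, "tz": -0.002, "spin": 0},
    {"claw": 0.33, "tx": 0, "ty": 0, "tz": -0.002, "spin": 0},
    {"claw": 0.33, "tx": 0, "ty": 0, "tz": -0.002, "spin": 0},
    {"claw": 0.33, "tx": 0, "ty": 0, "tz": -0.02, "spin": 0},
    {"claw": 0.33, "tx": 0, "ty": 0, "tz": -0.05, "spin": 0},
    {"claw": 0.33, "tx": 0, "ty": 0, "tz": -0.09, "spin": 0},
    {"claw": 0.33, "tx": -0.01, "ty": 0.03, "tz": -0.13, "spin": 0},
    {"claw": 0.33, "tx": -0.03, "ty": 0.07, "tz": -0.16, "spin": 0},
  ],
)

```text
time: 31.1
position: [0.677, -0.1067, 0.453]
tool_rot: [0.338, 3.119, -0.002]
ft_force: [2.7, -0.2, 0.6]
grip_width: 0.33
```

>>> step_arm(
  increments=[
    {"claw": 0.33, "tx": -0.02, "ty": 0.04, "tz": 0, "spin": 0},
    {"claw": 0.33, "tx": -0.03, "ty": 0.08, "tz": 0, "spin": 0},
    {"claw": 0.33, "tx": -0.03, "ty": 0.11, "tz": 0, "spin": 0},
    {"claw": 0.33, "tx": -0.03, "ty": 0.14, "tz": 0, "spin": 0},
    {"claw": 0.33, "tx": -0.03, "ty": 0.14, "tz": 0, "spin": 0},
    {"claw": 0.33, "tx": -0.03, "ty": 0.14, "tz": 0, "spin": 0},
  ],
)

```text
time: 31.6
position: [0.7371, 0.0315, 0.4473]
tool_rot: [-0.319, -3.124, -0.001]
ft_force: [-0.9, -1.6, 0.6]
grip_width: 0.33
```

```bash
python3 - <<'E'
from h import *
w=imaging.get_image("wrist");s=imaging.get_image("side")
cv2.imwrite("pics/f.png",np.hstack([cv2.resize(w[0:240,40:340],(400,320)),cv2.resize(s[150:260,175:312],(400,320),interpolation=cv2.INTER_CUBIC)]))
p=imaging.camera_params("wrist");o=np.array([.6238,-.1245]);c=rz(np.radians(-12))
for y in(-.022,.022,.066): print([w2p(p,(*(o+c@[.030+e,y]),.145)).round(1).tolist() for e in(-.03,.03)])
tool(.6,0,.3,78)
E
```

```text
[[62.3, 108.4], [73.4, 167.7]]
[[106.5, 108.4], [115.1, 167.7]]
[[150.7, 108.4], [156.8, 167.7]]
grasp pt [0.7365 0.0267 0.2847] jaw ang 78.0 t 31.7 inc mm [128.  -54.5 -15.2] spin -0.0 q [-0.44  0.55  0.61  1.14 -0.3   1.54  1.46] grip 0.333 tilt [-4.0e-04 -1.3e-03 -1.0e+00]
```

View pics/f.png

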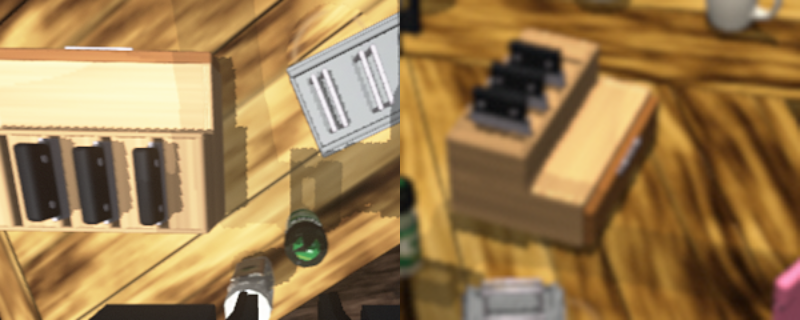

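```bash
python3 -c "
from bench import workorder,get_state
print(get_state()['time'],get_state()['ft_force'])
workorder.close_job()"
```

```text
31.7 [-0.36412755 -0.72126296  0.36848038]
the job is handed in; nothing more can be done
```

The pastry kit is put away and the job was handed in at 31.7 s of simulated time. The interface gave no verdict.

- **Cutters:** I saw two steel cutters and laid both flat, side by side, in the open drawer. A wrist picture confirmed this before the drawer moved. I took the third as absent, because no view showed it. The grips measured 46 mm and 44 mm, so I read them as cutter2 and cutter1; I did not check this further.
- **Drawer:** I pushed it until it met a firm stop, with the force rising to 18 N. Later pictures show it shut. I could not read its joint value directly, and I did not see the cutters again once it was closed.
- **Scrapers:** Three were in the rack. They went into slots 3, 2 and 1, and each met the slot floor (13–20 N) within about 1.5 mm of the height I expected.
- **Last check:** The final wrist and side pictures show all three grips upright, level and within about 2 px of the predicted positions. The gripper is clear of everything.
- **Disagreements:** Along x, the wrist camera placed things 2–4 mm further out than the fixed cameras, so I aligned each blade to its slot in the wrist view.
- **Budget:** I viewed 15 pictures, one over the limit.

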